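Load a gravel sample and click the shuttle in under the reading head

ROBOT

A 6-joint arm with a two-finger parallel gripper is mounted at the origin on the work surface. World frame = base frame: x ahead of the robot, y to its left, z up, the work surface at z = 0. Lengths are in m, angles in rad, forces in N, time in s.
With the tool pointing down it reaches from about 0.425 to 0.95 m from the base axis. Payload 3.5 kg.
Tool frame: the origin (TCP) lies midway between the tips of the shut fingers; the grasp point (between the pads) lies grasp_offset behind it (grasp_offset is the distance from the TCP to the grasp point, in m); z points along the fingers, y is the direction in which the jaws open and shut (so a half turn about z gives the same grasp; the last joint's range is limited). The gripper opens to 85 mm and grips with 20 to 120 N. Pads are 22 mm wide; open, the fingers measure 114 mm over their backs; the gripper's body (76 mm by 85 mm) begins 54 mm behind the grasp point. The pads swing forward as they close: fully open they stand 13 mm farther back than shut.
Start: joints at [-1.305, 0.286, 1.577, -0, 1.279, -0.15], TCP at [0.273, -0.617, 0.231] pointing down, gripper open.
Joint ranges: [-2.77, 2.77], [-0.9, 2.22], [0.21, 2.48], [-1.53, 4.67], [0.24, 2.81], [-2.84, 2.84]. Speed limits (rad/s): [2.79, 2.79, 3.14, 3.14, 3.14, 3.14].

INTERFACE

Orientations are given as a unit quaternion [x, y, z, w].
In Python, from plant import * gives the robot as it stands.
- The arm moves only by the tool jog_arm, never from a script. Its argument "targets" is text: rows parted by semicolons, each of 7 numbers parted by spaces: the shift along the world's x, y, z in mm, then the turn, a rotation vector about the world's x, y, z in degrees, then the gripper's target within -1 to 1 (fully open at 1, half-way at 0, shut at -1). A call has 1 to 10 rows; each row shifts and turns the pose as measured when the row begins; what a row does not reach is not made up. A row lasts 1/12 s, in which the tool goes at most 41.7 mm and 7.16 degrees, less where a joint would pass 70% of its speed; a pose out of reach is approached as far as the arm can. A call with a gripper value outside its range is refused whole. The fingers move at their own pace and stop on an object; "force" is the grip in N (left out, the last holds). Time passes only in rows, so rows that do not move let the fingers close. It gives the time, the measured TCP pose, the force and the opening at its end, in the units of the state.
- get_state(): the state, without advancing time (a new reading comes with each control period).
- read_camera(name): name is "scene" or "top"; returns a dict with "pixels" (480x640x3 uint8, blue, green, red), "mtx" (3x3 intrinsics, pixels), "world_from_camera" (4x4, takes a point from camera to world coordinates). Camera axes: x right, y up, looking along -z (the intrinsics and any distortion apply to the point x, -y, -z); pixel columns grow to the right and rows downward; lengths in m; the calibration is good to about 2 mm. A picture is of the moment at which its call begins. There is no depth.
- sign_off(): hands the job in, once; it reports no verdict.
Trained networks look in a picture, given as the dict that the camera call returned (one of the last four; its "shot" number tells which), for a name from the list of things; names that differ only in an ending like _2 or _b are one class to them, and where a whole thing is asked for, a point or a joint stands for the part that bears it (a point fixed in the world has none). Each returns a list of dicts, best first, with "p" (0 to 1); they miss things now and then, are a little off and sometimes report something else, mostly with a low value. They report only what shows in the picture. A call takes as long as a camera call.
- spot_in(target, picture): "uv" ([column, row] in pixels, amid what is visible of it).
- silhouettes(target, picture): "mask" (480x640 bool, what is visible of it) and "uv" ([column, row] in pixels, amid what is visible of it).
- mark_of(target, picture): "uv" ([column, row] in pixels: a listed point, or the origin of a listed thing).
The state is a dict: "time": time; "qpos": joint angles; "dq": joint speeds; "joint_efforts": joint torques, N m; "eef_pos": TCP position; "tcp_rot": TCP orientation; "contact_force": force on the tool from outside, world axes, zero at the start; "wrist_torque": the same for the moment, N m; "opening": opening from 0.0 (shut) to 1.0 (fully open).
Only numpy, scipy, OpenCV 4.12 (cv2) and the standard library are available. Lean on these libraries where they do the work, as an engineer would, in place of code of your own. Each camera call takes 0.05 s, during which the arm holds its last target.

TASK

Using the hand scoop, and not your fingers, move at least three of the gravel stones from the tray into the square pan on the sample shuttle, spilling none on the desk, then lay the scoop back down flat on the desk. Next take the shuttle by its upright knob and slide it along the rail towards the reading head until you feel the ball detent click into the notch; do not run on to the end stop. Finish while still holding the knob, with the shuttle resting steady at the notch, and leave the other things on the desk where they are.

Things in the scene. Friction and masses are not known exactly. Their poses are not given: they have to be found in the camera images.
- scoop: Steel flat-bottomed hand scoop, black handle, 184 mm long, 130 g, loose on the desk. Origin: middle of the bowl's underside; x points from handle to open lip, z up. Bowl x -40 to +40 mm, 80 mm wide outside, 76 inside; floor 2 mm, bevelled to a 0.5 mm edge over the last 16 mm. Back wall 34 mm high; side walls keep that height to x = +12, then slope down to nothing at the lip.
- scoop_grip (a point): Where to grip the scoop's handle, on the handle's centre line: 87 mm behind the bowl's middle, 52 mm above its underside. The handle is a straight bar 18 mm wide (y), 20 mm thick, 100 mm long, which starts at the back wall and climbs backwards at 20 degrees. Axes as scoop; close the fingers along y.
- scoop_lip (a point): Middle of the scoop's front lip, on the underside (40 mm ahead of the bowl's middle). Stones slide off the steel once it is tipped 25 degrees or more.
- tray: Steel stone tray fixed on the desk, 278 mm long (x), 98 mm wide (y), 36 mm high. Origin: centre of its underside. Floor 4 mm thick, flat from x = -103 to +103 mm; inside width 90 mm. Both short ends slope outwards at 45 degrees up to the rim. The stones start between about x = +10 and +98 mm; the half towards -x, nearer the robot, is empty.
- stone1: One of six rough gravel stones, about 25 x 23 x 17 mm, 14 g, greyish. Origin: its middle. It starts lying in the tray.
- stone2: One of six rough gravel stones, about 25 x 23 x 17 mm, 14 g, greyish. Origin: its middle. It starts lying in the tray.
- stone3: One of six rough gravel stones, about 25 x 23 x 17 mm, 14 g, greyish. Origin: its middle. It starts lying in the tray.
- stone4: One of six rough gravel stones, about 25 x 23 x 17 mm, 14 g, greyish. Origin: its middle. It starts lying in the tray.
- stone5: One of six rough gravel stones, about 25 x 23 x 17 mm, 14 g, greyish. Origin: its middle. It starts lying in the tray.
- stone6: One of six rough gravel stones, about 25 x 23 x 17 mm, 14 g, greyish. Origin: its middle. It starts lying in the tray.
- pan (a point): Centre of the inner floor of the square steel pan fixed on the sample shuttle, 37 mm above the desk. Axes: y along the rail towards the reading head, x across it, z up. The pan is 98 mm square inside, 104 outside, its rim 23 mm above this point. Under the head there are 63 mm between this point and the lens.
- knob: Upright knob on the shuttle's tail, 190 mm behind the pan's centre (along -y), fixed to the shuttle. Origin: centre of its foot, 34 mm above the desk; axes as pan. A 14 mm stem, then a round black head of 22 mm diameter from 28 to 64 mm above the origin: grip the head from above. With the notch home the reading head's face is 125 mm from the knob's axis.
- notch (a point): Middle of the notch, an 8 mm wide gap in the far long edge (+x side) of the shuttle plate, 100 mm behind the pan's centre, 30 mm above the desk. Moves with the shuttle. Axes as pan.
- detent (a point): Where the 10 mm spring ball touches the shuttle's edge: in a small block at the reading head's far foot, 100 mm before the head's centre, 30 mm above the desk; fixed, but clamped elsewhere along the rail each time. Axes as pan. Ball seated when notch is here (0 along y). The head is a white box on two grey cheeks, 250 mm high, 200 across the rail, 130 along it.
- phone: Smartphone lying flat, 148 x 72 x 9 mm. Not part of the job: leave it in place. Origin: centre of its underside.
- calculator: Pocket calculator lying flat, 120 x 75 x 14 mm. Not part of the job: leave it in place. Origin: centre of its underside.
- mouse: Black computer mouse, about 95 x 60 x 33 mm. Not part of the job: leave it in place. Origin: centre of its underside.
- mug: White mug, 82 mm across, 95 mm high. Not part of the job: leave it in place. Origin: centre of its underside.
- jar: Closed glass jar, 68 mm across, 90 mm high. Not part of the job: leave it in place. Origin: centre of its underside.
- stapler: Black stapler, 135 x 36 x 53 mm. Not part of the job: leave it in place. Origin: centre of its underside.
- shuttle (a joint): Shuttle travel along the rail towards the head: 0 at the outer stop, 0.270 m at the end stop. Starts at 0 to 0.04; notch home at 0.215 to 0.245. It drags with about 1.2 N. Some 130 to 155 mm before the notch the ball rides up a lead-in (1 N more). In the last 3 mm the ball pulls the shuttle in with about 5 N; it centres it if the grip is eased there, and takes 7 to 10 N to leave.

How it is judged:
By the outcome, as a careful person would: the job done as asked, in the order asked, and still so for the second after the job is handed in, while the arm keeps its last pose, push and grip.
It also fails if it takes over 72 s, if anything falls off the work surface, if the arm or the gripper's body presses on something with over 40 N, if the wrist force passes 120 N, or if a joint passes its speed limit or range.

## Working session

There is one attempt and no reset: what is moved stays moved. The work goes in short steps, Python scripts to look and compute and a tool call to move; the robot and the scene stay as the last step left them, time stands still between calls to the robot, and variables do not carry over. Pictures are saved under pics/ and viewed, and the job is handed in when it is done.

Besides the shell and the picture viewer there is one more tool, called as name(argument=value, ...), one argument or row to a line, values as JSON. jog_arm: Moves the arm, as the interface text tells. Its arguments: {"type":"object","properties":{"targets":{"type":"string"},"force":{"type":"number"}},"required":["targets"]}

```bash
ls; mkdir -p pics
cat > h.py <<'E'
from plant import *
import numpy as np, cv2
from scipy.spatial.transform import Rotation as R
def ray(pic,uv):
    T=np.array(pic["world_from_camera"]);K=np.array(pic["mtx"])
    d=np.linalg.inv(K)@[uv[0],uv[1],1]; d=np.array([d[0],-d[1],-d[2]])
    return T[:3,3],T[:3,:3]@d
def at(pic,uv,z):
    o,d=ray(pic,uv); return (o+d*(z-o[2])/d[2])
def proj(pic,P):
    T=np.array(pic["world_from_camera"]);K=np.array(pic["mtx"])
    c=T[:3,:3].T@(np.array(P)-T[:3,3]); p=K@[c[0],-c[1],-c[2]]; return p[:2]/p[2]
def tri(p1,u1,p2,u2):
    o1,d1=ray(p1,u1);o2,d2=ray(p2,u2)
    d1=d1/np.linalg.norm(d1);d2=d2/np.linalg.norm(d2)
    A=np.stack([d1,-d2],1);s=np.linalg.lstsq(A,o2-o1,rcond=None)[0]
    a=o1+d1*s[0];b=o2+d2*s[1];return (a+b)/2,np.linalg.norm(a-b)
E
python3 - <<'E'
from h import *
np.set_printoptions(precision=4,suppress=True)
s=get_state();print({k:np.round(v,3) for k,v in s.items()})
try: print(grasp_offset)
except Exception as e: print(e)
a=read_camera("scene");b=read_camera("top")
cv2.imwrite("pics/s0.png",a["pixels"]);cv2.imwrite("pics/t0.png",b["pixels"])
print(a.keys(),a["mtx"],a["world_from_camera"],b["world_from_camera"])
for n in ["scoop","scoop_grip","scoop_lip","tray","pan","knob","notch","detent"]:
    ra=mark_of(n,a);rb=mark_of(n,b)
    print(n,[(np.round(r["uv"],1),round(r["p"],2)) for r in ra[:2]],[(np.round(r["uv"],1),round(r["p"],2)) for r in rb[:2]])
    if ra and rb: print("   tri",*tri(a,ra[0]["uv"],b,rb[0]["uv"]))
E
```

```text
pics
{'time': np.float64(0.0), 'qpos': array([-1.305,  0.287,  1.578,  0.   ,  1.279, -0.15 ]), 'dq': array([-0.   , -0.   , -0.001, -0.   ,  0.   ,  0.   ]), 'joint_efforts': array([  0.   , -40.598, -29.263,  -0.   ,   0.006,  -0.   ]), 'eef_pos': array([ 0.272, -0.617,  0.23 ]), 'tcp_rot': array([ 0.978,  0.206, -0.   , -0.001]), 'contact_force': array([ 0.226,  0.424, -0.433]), 'wrist_torque': array([ 0.019,  0.013, -0.049]), 'opening': np.float64(1.002)}
0.0187
dict_keys(['pixels', 'mtx', 'world_from_camera', 'shot']) [[437.6697   0.     320.2985]
 [  0.     437.6697 252.5544]
 [  0.       0.       1.    ]] [[ 0.7497 -0.4691  0.4668  1.0446]
 [ 0.6617  0.5339 -0.5264 -0.5347]
 [-0.0023  0.7035  0.7107  0.7772]
 [ 0.      0.      0.      1.    ]] [[-0.0167  0.9818 -0.1891  0.2953]
 [-0.9999 -0.0166  0.0021  0.011 ]
 [-0.001   0.1891  0.982   1.5091]
 [ 0.      0.      0.      1.    ]]
scoop [(array([164. , 327.4]), 0.96), (array([357.9, 177.9]), 0.59)] [(array([445.9, 280.5]), 0.92)]
   tri [ 0.4333 -0.352   0.0039] 0.005940722509845156
scoop_grip [(array([171.9, 281.1]), 0.57)] 
[... 274 characters left out ...]
 0.86)] [(array([377.7, 253.5]), 0.56)]
   tri [ 0.5195 -0.1565 -0.0125] 0.004674022740732104
pan [(array([378.1, 221.3]), 0.87), (array([226.2, 416.1]), 0.57)] [(array([263.4, 220.9]), 0.65), (array([388.3, 235.5]), 0.34)]
   tri [0.6081 0.1774 0.0569] 0.003362937969100856
knob [(array([330.1, 265.8]), 0.62), (array([430.1, 216.4]), 0.21)] [(array([328.6, 224.6]), 0.47)]
   tri [ 0.602  -0.0082  0.0381] 0.008604618844019528
notch [(array([374.6, 261.3]), 0.97)] [(array([298.4, 204.5]), 0.84)]
   tri [0.6663 0.0798 0.0285] 0.006537042598464889
detent [(array([430.3, 214.9]), 0.9)] [(array([221.1, 202.3]), 0.8), (array([212.5, 288.1]), 0.62)]
   tri [0.6768 0.3104 0.03  ] 0.006308001629572954
```

View pics/s0.png

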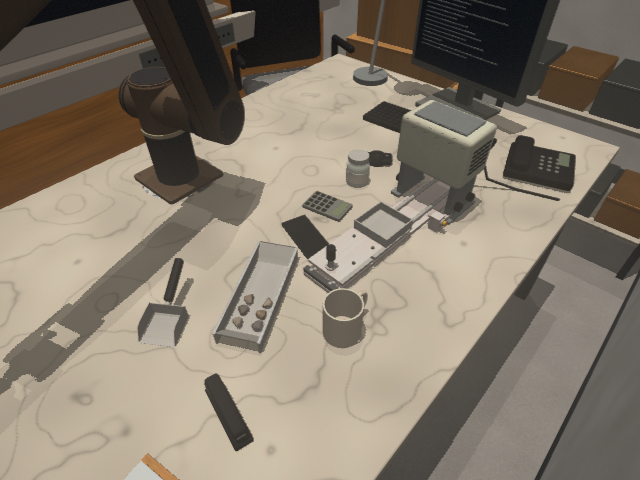

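View pics/t0.png

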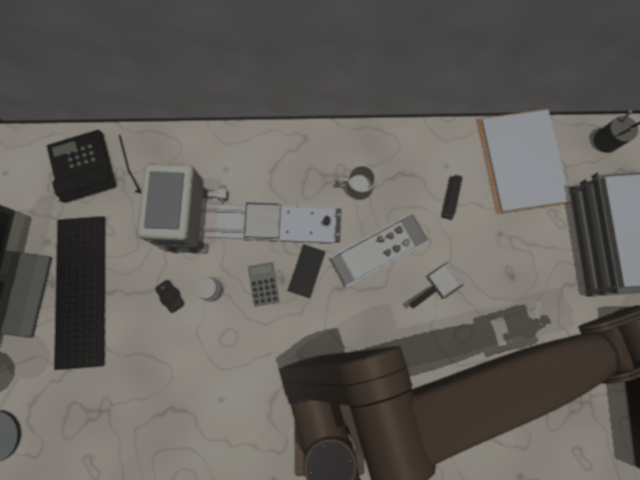

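The scene view shows the scoop at about (165,315), the tray at (258,295) with stones around (252,312), the pan at (384,222) and the knob at (331,258). The mug is close to the rail at (343,317). I'll zoom in to fix the poses.

Run:
```python
import cv2
a=cv2.imread("pics/s0.png");b=cv2.imread("pics/t0.png")
cv2.imwrite("pics/s0z.png",cv2.resize(a[230:360,120:310],None,fx=4,fy=4,interpolation=cv2.INTER_CUBIC))
cv2.imwrite("pics/t0z.png",cv2.resize(b[190:320,320:480],None,fx=4.5,fy=4.5,interpolation=cv2.INTER_CUBIC))
cv2.imwrite("pics/s0p.png",cv2.resize(a[170:300,290:480],None,fx=4,fy=4,interpolation=cv2.INTER_CUBIC))
```

```text
(no output)
```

View pics/s0z.png

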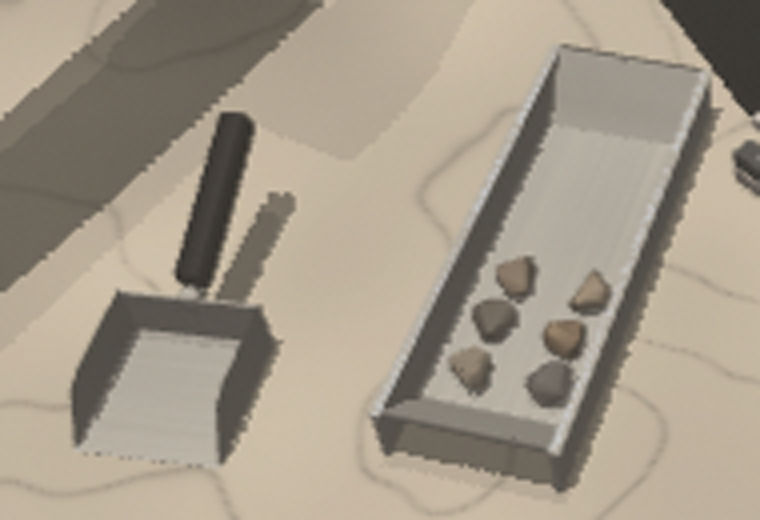

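View pics/t0z.png

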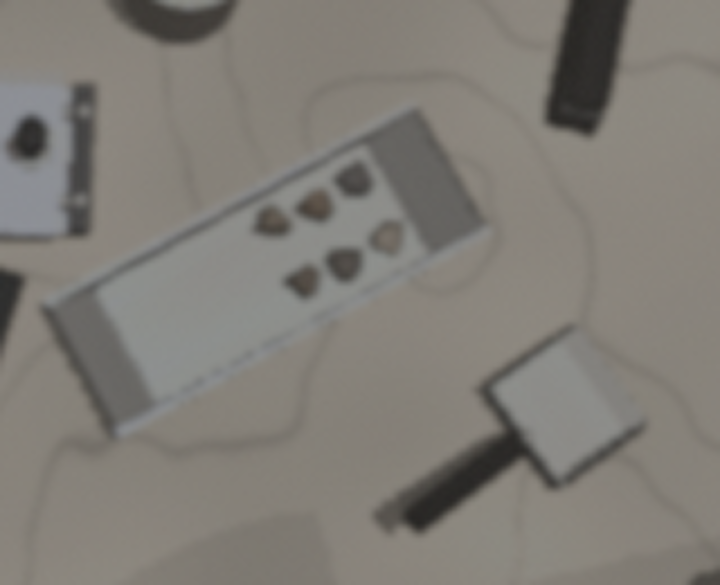

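View pics/s0p.png

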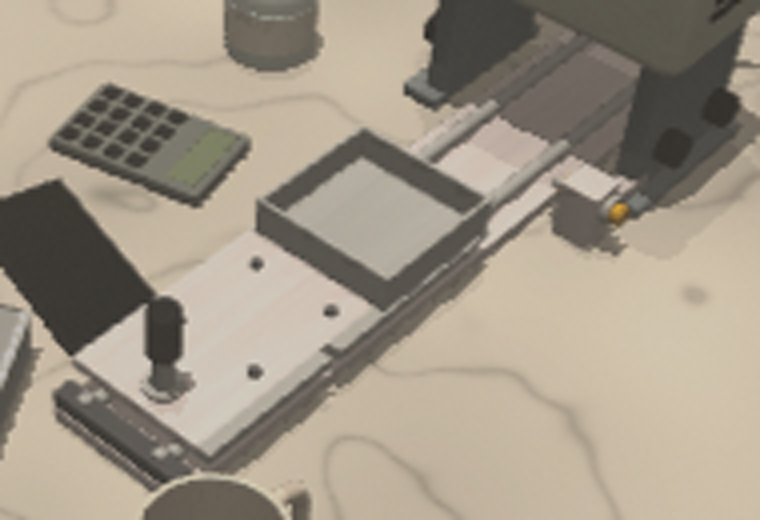

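```bash
cat > fit.py <<'E'
from h import *
from scipy.optimize import least_squares
np.set_printoptions(precision=4,suppress=True)
def fit(pics,pts,x0):
    # pts: list of (picidx, local xyz, uv)
    def f(q):
        c,s=np.cos(q[2]),np.sin(q[2]);r=[]
        for i,l,uv in pts:
            P=[q[0]+c*l[0]-s*l[1],q[1]+s*l[0]+c*l[1],l[2]]
            r+=list(proj(pics[i],P)-uv)
        return np.array(r)
    o=least_squares(f,x0,loss="soft_l1");return o.x,f(o.x).reshape(-1,2)
E
python3 - <<'E'
from fit import *
import pickle
a=read_camera("scene");b=read_camera("top")
pickle.dump([{k:v for k,v in p.items()} for p in (a,b)],open("cal.pkl","wb"))
P=[a,b]
S=lambda u,v:(u/4+120,v/4+230)
T=lambda u,v:(u/4.5+320,v/4.5+190)
Q=lambda u,v:(u/4+290,v/4+170)
z=.036;X=.139;Y=.049
ts=[(0,(X,Y,z),S(552,452)),(0,(X,-Y,z),S(375,413)),(0,(-X,-Y,z),S(558,46)),(0,(-X,Y,z),S(708,73))]
tt=[(1,(X,Y,z),T(412,108)),(1,(X,-Y,z),T(490,228)),(1,(-X,-Y,z),T(115,437)),(1,(-X,Y,z),T(43,305))]
for n,p in (("scene",ts),("top",tt),("both",ts+tt)):
    q,r=fit(P,p,[.52,-.16,-1.07]);print("tray",n,q,np.degrees(q[2]));print(r.round(1).tolist())
w=.04
ss=[(0,(w,w,0),S(222,463)),(0,(w,-w,0),S(75,450)),(0,(-w,-w,.034),S(118,291)),(0,(-w,w,.034),S(265,307))]
st=[(1,(w,w,0),T(575,327)),(1,(w,-w,0),T(643,427)),(1,(-w,w,.034),T(480,388)),(1,(-w,-w,.034),T(557,488))]
for n,p in (("scene",ss),("top",st),("both",ss+st)):
    q,r=fit(P,p,[.43,-.35,-.95]);print("scoop",n,q,np.degrees(q[2]));print(r.round(1).tolist())
g=[q[0]-.087*np.cos(q[2]),q[1]-.087*np.sin(q[2])];print("grip",g)
w=.052;z=.06
ps=[(0,(-w,-w,z),Q(258,203)),(0,(-w,w,z),Q(364,130)),(0,(w,w,z),Q(490,207)),(0,(w,-w,z),Q(386,307))]
q,r=fit(P,ps,[.6,.17,0]);print("pan",q,np.degrees(q[2]),r.round(1).tolist())
for p in P:
  for n in ["stone1","phone","mug","pan"]:
    r=spot_in(n,p);print(n,[(np.round(i["uv"],1).tolist(),round(i["p"],2)) for i in r[:7]])
print("knob top",at(a,Q(164,303),.098),"notch",at(a,Q(330,350),.034),"det",at(a,Q(556,178),.05), "mug",at(a,(343,300),.095))
E
```

```text
tray scene [ 0.5261 -0.1551 -1.0929] -62.61959331455552
[[0.6, 0.5], [-1.2, 0.2], [-0.3, -0.7], [0.7, -0.7]]
tray top [ 0.5225 -0.1577 -1.0864] -62.245650290984656
[[0.1, -1.0], [-0.2, 0.9], [0.3, 0.1], [-0.1, -0.1]]
tray both [ 0.5246 -0.1562 -1.0884] -62.35973536263459
[[-0.0, 0.4], [-1.8, 0.3], [-1.3, -0.7], [-0.3, -0.8], [-0.4, -1.7], [-0.8, 0.3], [-0.3, -0.7], [-0.7, -0.9]]
scoop scene [ 0.436  -0.35   -0.9808] -56.193608416563734
[[0.2, 1.2], [0.0, 0.1], [0.3, -0.5], [-0.7, -0.6]]
scoop top [ 0.4309 -0.3501 -1.0108] -57.91700768649617
[[-0.6, -0.3], [0.1, 0.1], [0.8, -0.4], [-0.2, 0.7]]
scoop both [ 0.4337 -0.3495 -0.9861] -56.50181893728649
[[-0.4, 0.5], [-0.4, -0.8], [0.0, -1.3], [-1.1, -1.2], [-1.3, -1.3], [-0.1, -1.3], [0.5, -0.9], [0.1, -0.2]]
grip [np.float64(0.38567591811436747), np.float64(-0.27697413964554907)]
pan [ 0.62    0.1808 -0.0749] -4.289805974389665 [[-0.6, 0.7], [0.1, 0.4], [0.8, 0.1], [-0.1, -4.5]]
stone1 [([250.8, 297.0], 0.58), ([268.4, 304.9], 0.46), ([262.4, 313.7], 0.46), ([242.5, 307.8], 0.45)]
phone [([306.3, 232.1], 0.79)]
mug [([331.1, 256.8], 0.55)]
pan [([360.8, 240.5], 0.59), ([238.2, 320.8], 0.23), ([343.0, 314.7], 0.21)]
stone1 [([406.5, 240.6], 0.62), ([390.9, 233.9], 0.54), ([386.4, 251.7], 0.51), ([400.5, 234.1], 0.48), ([380.9, 233.5], 0.47), ([396.8, 246.9], 0.37)]
phone [([310.1, 269.4], 0.59)]
mug [([358.9, 179.9], 0.69), ([288.4, 222.0], 0.58)]
pan [([291.0, 224.1], 0.84), ([441.8, 285.1], 0.29)]
knob top [ 0.6023 -0.0001  0.098 ] notch [0.6599 0.0848 0.034 ] det [0.6851 0.2898 0.05  ] mug [ 0.7178 -0.0989  0.095 ]
```

Poses are good enough to begin, so I'll head for the scoop handle. The tool has to turn about +100° about z to put the jaws across the handle.

jog_arm(
  targets="0 0 10 0 0 7 0.6; 5 30 0 0 0 7 0.6; 11 34 0 0 0 7 0.6; 11 34 0 0 0 7 0.6; 11 34 0 0 0 7 0.6; 11 34 0 0 0 7 0.6; 11 34 0 0 0 7 0.6; 11 34 0 0 0 7 0.6; 11 34 0 0 0 7 0.6; 11 34 0 0 0 7 0.6",
  force=90,
)

```text
time: 2.23
eef_pos: [0.3639, -0.3094, 0.2408]
tcp_rot: [0.672, 0.74, -0.0, 0.002]
contact_force: [-0.2, 0.7, 0.9]
opening: 0.8
```

jog_arm(
  targets="7 10 -30 0 0 7 0.6; 7 10 -35 0 0 7 0.6; 6 9 -35 0 0 7 0.6; 2 3 -20 0 0 7 0.6; 0 0 0 0 0 0 0.6",
)

```text
time: 2.65
eef_pos: [0.3899, -0.2699, 0.1228]
tcp_rot: [0.466, 0.885, 0.002, 0.009]
contact_force: [-0.7, 0.5, 0.3]
opening: 0.802
```

```bash
cat > look.py <<'E'
from h import *
import sys
np.set_printoptions(precision=4,suppress=True)
def tool():
    s=get_state();r=R.from_quat(s["tcp_rot"]).as_matrix();p=np.array(s["eef_pos"])
    print("t",round(float(s["time"]),2),"tcp",p,"tooly az",round(np.degrees(np.arctan2(r[1,1],r[0,1])),1),"toolz",r[:,2],"F",np.round(s["contact_force"],1),"M",np.round(s["wrist_torque"],2),"q",np.round(s["qpos"],2),"open",round(float(s["opening"]),3))
    return s,r,p
def crop(name,tag,u0,u1,v0,v1,f=4):
    p=read_camera(name);cv2.imwrite(f"pics/{tag}.png",cv2.resize(p["pixels"][v0:v1,u0:u1],None,fx=f,fy=f,interpolation=cv2.INTER_CUBIC));return p
E
python3 - <<'E'
from look import *
s,r,p=tool()
a=crop("scene","s1",100,290,220,360);print(proj(a,p))
E
```

```text
t 2.65 tcp [ 0.3899 -0.2699  0.1228] tooly az 34.5 toolz [ 0.018  -0.0051 -0.9998] F [-0.7  0.5  0.3] M [ 0.02  0.04 -0.01] q [-0.83 -0.05  2.16  0.01  1.02 -1.43] open 0.802
[169.2744 258.2895]
```

View pics/s1.png

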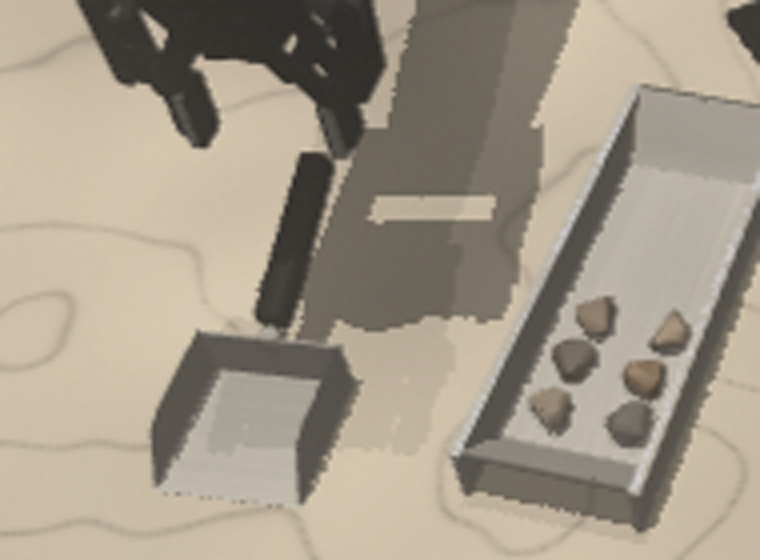

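The fingertips straddle the line of the handle: tips at about (150,256) and (186,259), handle middle at (174,280). I'll descend.

jog_arm(
  targets="-2 -4 -25 0 0 -0.5 0.6; -2 -3 -25 0 0 -0.5 0.6; 0 0 -20 0 0 0 0.6; 0 0 -10 0 0 0 0.6; 0 0 0 0 0 0 0.6",
)

```text
time: 3.12
eef_pos: [0.3913, -0.2858, 0.0524]
tcp_rot: [0.483, 0.875, -0.002, 0.019]
contact_force: [-0.2, -0.1, -0.1]
opening: 0.799
```

Run:
```python
from look import *
s,r,p=tool()
a=crop("scene","s2",100,290,220,360);print(proj(a,p),proj(a,[.3857,-.277,.052]))
```

```text
t 3.12 tcp [ 0.3913 -0.2858  0.0524] tooly az 32.3 toolz [ 0.0314 -0.0221 -0.9993] F [-0.2 -0.1 -0.1] M [0.01 0.04 0.01] q [-0.85  0.08  2.18  0.01  0.84 -1.42] open 0.799
[171.4712 285.0285] [173.3845 281.5629]
```

View pics/s2.png

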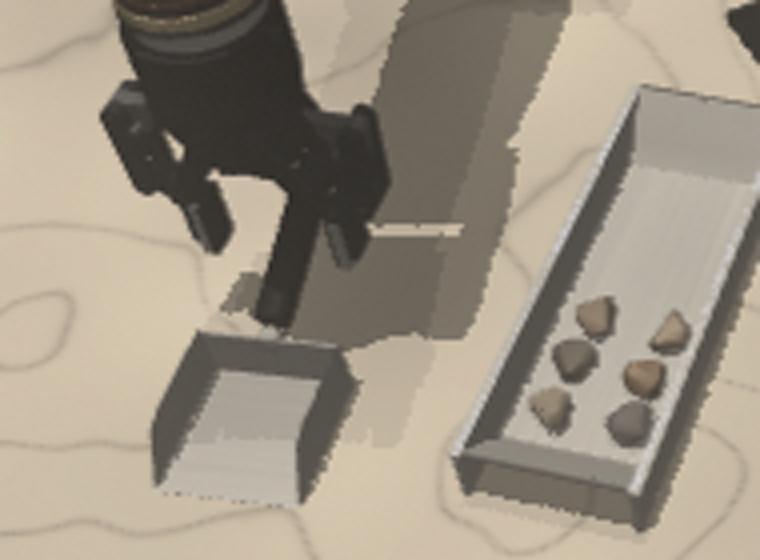

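jog_arm(
  targets="-6 9 -8 1.2 1.8 1 0.6; 0 0 -8 0 0 0.3 0.6; 0 0 0 0 0 0 -0.2; 0 0 0 0 0 0 -1; 0 0 0 0 0 0 -1; 0 0 0 0 0 0 -1; 0 0 0 0 0 0 -1; 0 0 0 0 0 0 -1",
  force=100,
)

```text
time: 3.83
eef_pos: [0.3889, -0.2807, 0.0432]
tcp_rot: [0.473, 0.881, -0.003, 0.005]
contact_force: [0.7, -0.3, -1.5]
opening: 0.181
```

Run:
```python
from look import *
s,r,p=tool()
a=crop("scene","s3",100,290,220,360)
```

```text
t 3.83 tcp [ 0.3889 -0.2807  0.0432] tooly az 33.5 toolz [ 0.0063 -0.0094 -0.9999] F [ 0.7 -0.3 -1.5] M [ 0.07  0.05 -0.04] q [-0.84  0.1   2.18 -0.    0.85 -1.42] open 0.181
```

View pics/s3.png

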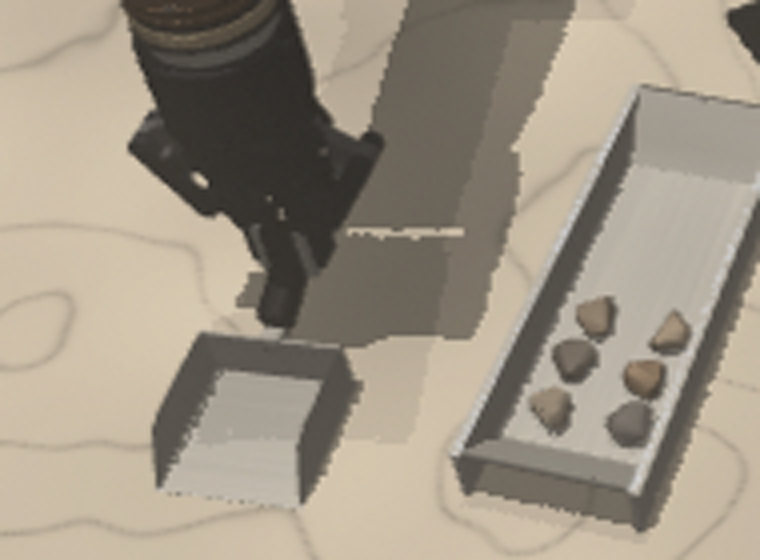

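The pads hold the handle about 10 mm too high. I'll regrip lower.

jog_arm(
  targets="0 0 0 0 0 0 0; 0 0 0 0 0 0 0; -2 3 -6 0 0 0 0; -1 2 -6 0 0 0 0; 0 0 -5 0 0 0 0; 0 0 0 0 0 0 0",
)

```text
time: 4.38
eef_pos: [0.3857, -0.2752, 0.0248]
tcp_rot: [0.473, 0.881, -0.003, 0.006]
contact_force: [-0.9, 0.3, 0.2]
opening: 0.497
```

jog_arm(
  targets="0 0 9 0 0 0 0; 0 0 0 0 0 0 0; 0 0 0 0 0 0 -1; 0 0 0 0 0 0 -1; 0 0 0 0 0 0 -1; 0 0 0 0 0 0 -1; 0 0 0 0 0 0 -1",
)

```text
time: 4.97
eef_pos: [0.3855, -0.275, 0.0344]
tcp_rot: [0.473, 0.881, -0.003, 0.005]
contact_force: [0.4, 0.1, 0.6]
opening: 0.192
```

Run:
```python
from look import *
s,r,p=tool()
```

```text
t 4.97 tcp [ 0.3855 -0.275   0.0344] tooly az 33.5 toolz [ 0.0064 -0.0094 -0.9999] F [0.4 0.1 0.6] M [0.06 0.03 0.01] q [-0.83  0.11  2.19 -0.    0.83 -1.42] open 0.192
```

jog_arm(
  targets="0 0 15 0 0 0 -1; 0 0 30 0 0 0 -1; 0 0 30 0 0 0 -1; 0 0 20 0 0 0 -1; 0 0 0 0 0 0 -1; 0 0 0 0 0 0 -1",
)

```text
time: 5.47
eef_pos: [0.382, -0.2712, 0.1288]
tcp_rot: [0.473, 0.881, -0.001, -0.0]
contact_force: [0.2, -0.4, -1.7]
opening: 0.195
```

Run:
```python
from look import *
s,r,p=tool()
a=crop("scene","s4",100,290,200,340)
```

```text
t 5.47 tcp [ 0.382  -0.2712  0.1288] tooly az 33.5 toolz [-0.0009 -0.0008 -1.    ] F [ 0.2 -0.4 -1.7] M [ 0.08  0.13 -0.03] q [-0.83 -0.06  2.16 -0.    1.05 -1.42] open 0.195
```

View pics/s4.png

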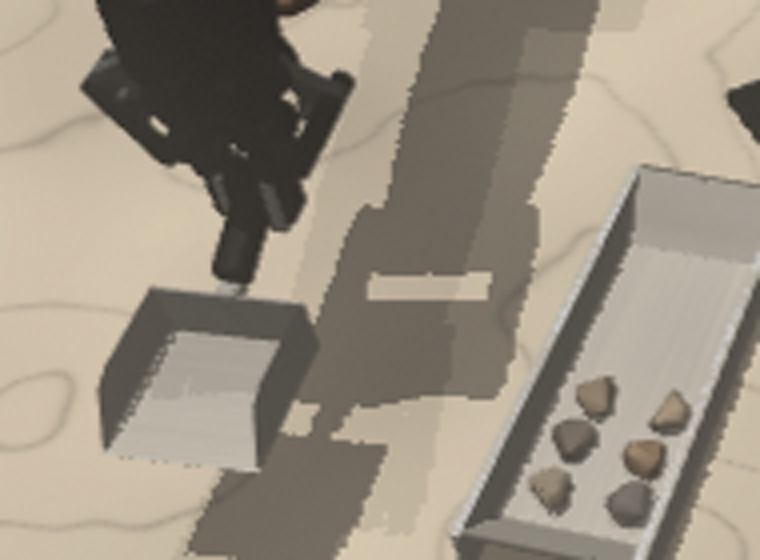

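The scoop is held level: lip corners at (126,313) and (165,318).

Run:
```python
from fit import *
import pickle
P=pickle.load(open("cal.pkl","rb"))
S=lambda u,v:(u/4+100,v/4+200)
w=.04;h=.0944
ss=[(0,(w,w,h),S(259,471)),(0,(w,-w,h),S(105,451)),(0,(-w,-w,h+.034),S(153,289)),(0,(-w,w,h+.034),S(305,306))]
q,r=fit(P,ss,[.43,-.35,-.95]);print(q,np.degrees(q[2]),r.tolist())
d=q[:2]-[.382,-.2712]
for y in (-56.5,):
    c,s=np.cos(np.radians(y)),np.sin(np.radians(y));print("scoop origin rel tcp in scoop frame",d@[c,s],d@[-s,c])
# tray plan
for cx in (-55,-40,63):
    t=np.radians(-62.5);c,s=np.cos(t),np.sin(t)
    o=np.array([.526,-.1553])+np.array([c,s])*cx/1000
    print(cx,"bowl",o,"tcp",o-.090*np.array([c,s]))
```

```text
[ 0.4349 -0.3462 -0.9953] -57.02823647226259 [[0.22051837438348798, 0.6634697895829049], [-0.6983205783653119, 0.744274146841235], [0.12971197205834528, -0.9588315143187742], [0.24373220525279748, -0.8766918393649803]]
scoop origin rel tcp in scoop frame 0.09170571243384867 0.0027412006349314373
-55 bowl [ 0.5006 -0.1065] tcp [ 0.459  -0.0267]
-40 bowl [ 0.5075 -0.1198] tcp [ 0.466 -0.04 ]
63 bowl [ 0.5551 -0.2112] tcp [ 0.5135 -0.1314]
```

jog_arm(
  targets="6 18 0 0 0 -1 -1; 12 36 0 0 0 -2 -1; 12 36 0 0 0 -2 -1; 12 36 0 0 0 -1 -1; 12 36 0 0 0 0 -1; 12 36 0 0 0 0 -1; 6 20 0 0 0 0 -1; 2 7 0 0 0 0 -1; 0 0 0 0 0 0 -1; 0 0 0 0 0 0 -1",
)

```text
time: 6.35
eef_pos: [0.4479, -0.0343, 0.1105]
tcp_rot: [0.524, 0.852, -0.002, -0.014]
contact_force: [-0.5, -0.1, -2.0]
opening: 0.194
```

Run:
```python
from look import *
s,r,p=tool()
```

```text
t 6.35 tcp [ 0.4479 -0.0343  0.1105] tooly az 26.9 toolz [-0.026   0.0108 -0.9996] F [-0.5 -0.1 -2. ] M [ 0.02 -0.05  0.01] q [-0.3  -0.07  2.2   0.    1.04 -0.77] open 0.194
```

jog_arm(
  targets="8 2 -10 -0.6 -1.5 0.7 -1; 4 1 -10 0 0 0 -1; 0 0 0 0 0 0 -1; 0 0 0 0 0 0 -1",
)

```text
time: 6.68
eef_pos: [0.4584, -0.0356, 0.0876]
tcp_rot: [0.521, 0.854, -0.001, -0.001]
contact_force: [0.6, -0.3, -1.0]
opening: 0.192
```

Run:
```python
from look import *
s,r,p=tool()
a=crop("scene","s5",190,350,220,370)
b=crop("top","t5",310,470,190,320,4.5)
```

```text
t 6.68 tcp [ 0.4584 -0.0356  0.0876] tooly az 27.3 toolz [-0.0031 -0.0008 -1.    ] F [ 0.6 -0.3 -1. ] M [ 0.09  0.06 -0.06] q [-0.3  -0.02  2.2  -0.    0.96 -0.77] open 0.192
```

View pics/s5.png

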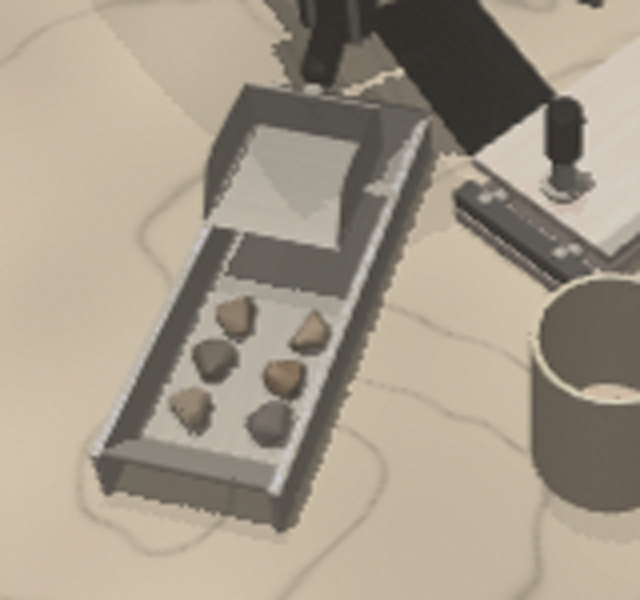

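View pics/t5.png

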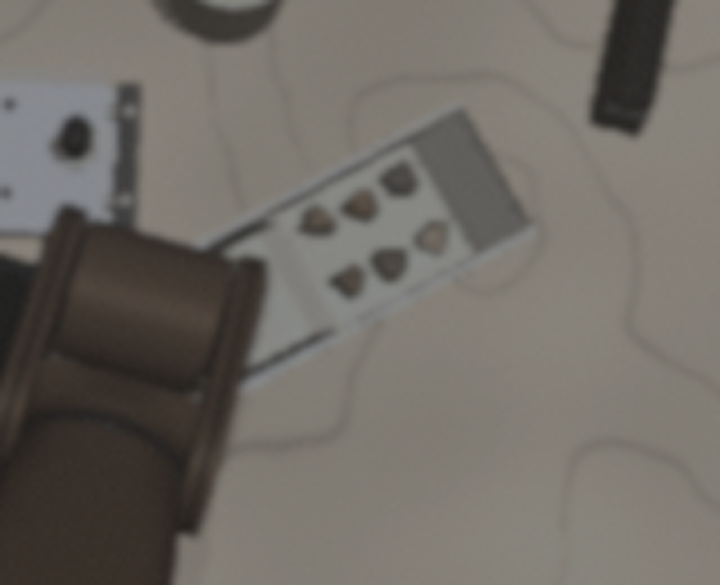

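Run:
```python
from fit import *
import pickle
P=pickle.load(open("cal.pkl","rb"))
S=lambda u,v:(u/4+190,v/4+220)
w=.04;h=.0532
ss=[(0,(w,w,h),S(338,248)),(0,(w,-w,h),S(205,220)),(0,(-w,-w,h+.034),S(248,86)),(0,(-w,w,h+.034),S(382,108))]
q,r=fit(P,ss,[.5,-.1,-1.]);print(q,np.degrees(q[2]),r.round(2).tolist())
X,Y,z=.139,.049,.036
ts=[(0,(X,Y,z),S(281,492)),(0,(X,-Y,z),S(96,456)),(0,(-X,Y,z),S(429,115))]
t,r=fit(P,ts,[.5,-.1,-1.]);print(t,np.degrees(t[2]),r.round(2).tolist())
c,s=np.cos(t[2]),np.sin(t[2]);d=q[:2]-t[:2];print("in tray frame",d@[c,s],d@[-s,c])
e=q[:2]-[.4584,-.0356];c,s=np.cos(np.radians(-62.7)),np.sin(np.radians(-62.7));print("rel tcp",e@[c,s],e@[-s,c])
```

```text
[ 0.502  -0.1149 -1.1116] -63.68912201241917 [[0.36, 0.61], [-0.58, 0.5], [0.18, -1.22], [-0.01, -0.37]]
[ 0.5271 -0.1546 -1.0786] -61.80002242666508 [[-0.05, 0.54], [-0.09, 0.05], [0.17, -1.4]]
in tray frame -0.0468447840094716 -0.0033346927498612133
rel tcp 0.09046375089420045 0.002426414192204393
```

```bash
cat >> look.py <<'E'
TO=np.array([.5245,-.1560]);TY=np.radians(-62.3)
def tr():
    s,r,p=tool()
    yaw=np.arctan2(r[1,1],r[0,1])-np.pi/2
    # scoop frame: y=tool y, z=-toolz, x=y cross z
    y=r[:,1];z=-r[:,2];x=np.cross(y,z)
    o=p+.0905*x-.0344*z; lip=o+.04*x
    ax=np.array([np.cos(TY),np.sin(TY)]);ay=np.array([-ax[1],ax[0]])
    f=lambda q:np.round([1e3*(q[:2]-TO)@ax,1e3*(q[:2]-TO)@ay,1e3*q[2]],1)
    print("bowl in tray mm",f(o),"lip",f(lip),"yaw err deg",round(np.degrees(yaw-TY),2),"pitch noseup deg",round(np.degrees(np.arcsin(x[2])),2),"roll",round(np.degrees(np.arcsin(y[2])),2))
E
python3 -c "
from look import *
tr()"
```

```text
t 6.78 tcp [ 0.4585 -0.0355  0.088 ] tooly az 27.3 toolz [-0.0024 -0.0009 -1.    ] F [ 0.3 -0.2 -1.8] M [ 0.09  0.02 -0.03] q [-0.3  -0.02  2.2  -0.    0.96 -0.77] open 0.197
bowl in tray mm [-46.9  -3.2  53.6] lip [-6.9 -3.5 53.6] yaw err deg -0.44 pitch noseup deg -0.01 roll -0.15
```

jog_arm(
  targets="3 2 -15 0 0 0.4 -1; 0 0 -15 0 0 0 -1; 0 0 -5 0 0 0 -1; 0 0 0 0 0 0 -1",
)

```text
time: 7.12
eef_pos: [0.4635, -0.0366, 0.0553]
tcp_rot: [0.519, 0.855, -0.0, 0.002]
contact_force: [0.5, 0.1, -0.2]
opening: 0.199
```

```bash
python3 -c "
from look import *
tr()"
```

```text
t 7.12 tcp [ 0.4635 -0.0366  0.0553] tooly az 27.5 toolz [ 0.0037 -0.0032 -1.    ] F [ 0.5  0.1 -0.2] M [ 0.11  0.06 -0.03] q [-0.3   0.05  2.2  -0.    0.88 -0.77] open 0.199
bowl in tray mm [-43.4   1.2  21.3] lip [-3.4  1.  21.5] yaw err deg -0.24 pitch noseup deg 0.26 roll 0.1
```

jog_arm(
  targets="-7 13 -4 1.3 0.7 0 -1; 0 0 -5 0 0 0.2 -1; 0 0 -4 0 0 0 -1; 0 0 0 0 0 0 -1; 0 0 0 0 0 0 -1",
)

```text
time: 7.53
eef_pos: [0.4569, -0.023, 0.0436]
tcp_rot: [0.518, 0.856, 0.007, -0.008]
contact_force: [0.5, -0.4, -0.2]
opening: 0.195
```

```bash
python3 -c "
from look import *
tr()"
```

```text
t 7.53 tcp [ 0.4569 -0.023   0.0436] tooly az 27.6 toolz [-0.0064  0.0209 -0.9998] F [ 0.5 -0.4 -0.2] M [ 0.07  0.   -0.01] q [-0.28  0.06  2.22  0.02  0.87 -0.78] open 0.195
bowl in tray mm [-59.5   2.    7.2] lip [-19.5   2.    6.4] yaw err deg -0.06 pitch noseup deg -1.23 roll 0.23
```

jog_arm(
  targets="-2 -1 -2 0 0 0 -1; 0 0 -2 0 0 0 -1; 0 0 0 0 0 0 -1",
)

```text
time: 7.78
eef_pos: [0.4568, -0.0248, 0.0415]
tcp_rot: [0.517, 0.856, 0.007, -0.006]
contact_force: [-0.9, 0.2, 1.9]
opening: 0.196
```

Run:
```python
from look import *
tr()
a=crop("scene","s6",190,350,220,370)
```

```text
t 7.78 tcp [ 0.4568 -0.0248  0.0415] tooly az 27.7 toolz [-0.0021  0.0183 -0.9998] F [-0.9  0.2  1.9] M [-0.36  0.19 -0.18] q [-0.29  0.07  2.22  0.02  0.86 -0.78] open 0.196
bowl in tray mm [-57.7   1.3   5.5] lip [-17.8   1.3   4.8] yaw err deg 0.0 pitch noseup deg -0.98 roll 0.38
```

View pics/s6.png

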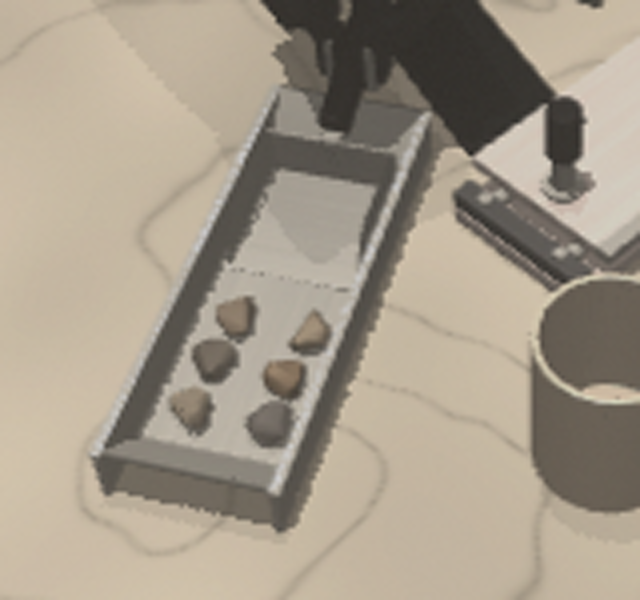

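The scoop sits in the tray touching the floor, with its lip at about (262,280 zoomed), clear of the stones. I'll push forward now.

jog_arm(
  targets="4 -9 0 0 0 0 -1; 6 -13 -0.5 0 0 0 -1; 7 -13 -0.5 0 0 0 -1; 7 -13 -0.5 0 0 0 -1",
)

```text
time: 8.17
eef_pos: [0.4831, -0.0753, 0.0412]
tcp_rot: [0.516, 0.857, 0.008, -0.004]
contact_force: [-1.0, 1.8, 2.0]
opening: 0.191
```

Run:
```python
from look import *
tr()
a=crop("scene","s7",190,350,220,370)
```

```text
t 8.17 tcp [ 0.4831 -0.0753  0.0412] tooly az 27.9 toolz [ 0.0009  0.0177 -0.9998] F [-1.   1.8  2. ] M [-0.11 -0.01 -0.02] q [-0.37  0.13  2.15  0.02  0.87 -0.87] open 0.191
bowl in tray mm [-0.7  1.5  5.4] lip [39.3  1.7  4.8] yaw err deg 0.23 pitch noseup deg -0.87 roll 0.52
```

View pics/s7.png

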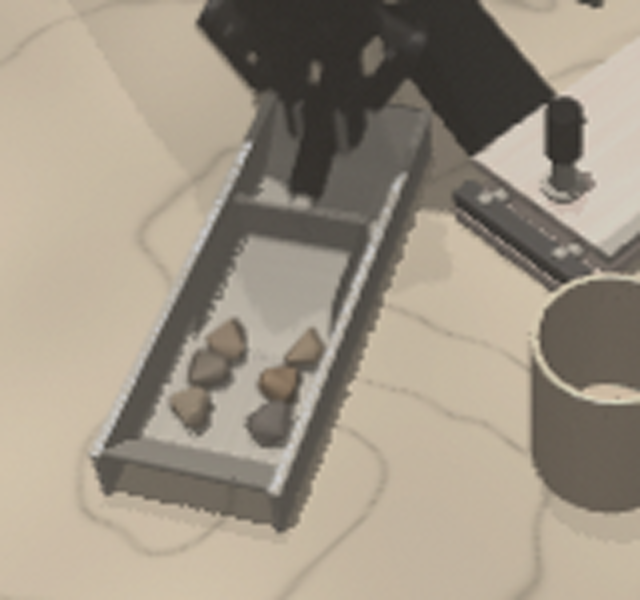

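Two stones are at the lip and the rows are bunching. I'll keep going to the end.

jog_arm(
  targets="6 -12 -0.5 -0.3 -0.2 -0.2 -1; 6 -12 -0.5 0 0 0 -1; 6 -12 -0.5 0 0 0 -1; 5 -10 -0.5 0 0 0 -1",
)

```text
time: 8.55
eef_pos: [0.5105, -0.1295, 0.0395]
tcp_rot: [0.519, 0.855, 0.006, 0.001]
contact_force: [-0.7, 3.1, 4.2]
opening: 0.195
```

Run:
```python
from look import *
tr()
a=crop("scene","s8",190,350,220,370)
```

```text
t 8.55 tcp [ 0.5105 -0.1295  0.0395] tooly az 27.5 toolz [ 0.0074  0.01   -0.9999] F [-0.7  3.1  4.2] M [-0.19  0.04  0.04] q [-0.45  0.21  2.06  0.02  0.87 -0.94] open 0.195
bowl in tray mm [60.3  0.   4.6] lip [100.3  -0.1   4.4] yaw err deg -0.17 pitch noseup deg -0.31 roll 0.64
```

View pics/s8.png

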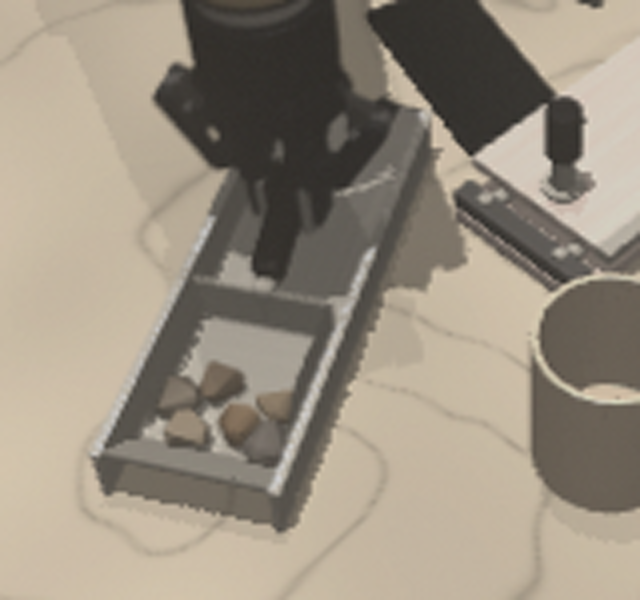

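All six stones are in or at the bowl. I'll press up to the end slope, then curl the lip upward along it.

jog_arm(
  targets="3 -5 0 -0.5 0 0.1 -1; 4 -7 0 -3.5 -1.8 0 -1; 4 -8 0 -4.4 -2.3 0 -1; 4 -8 0 -4.4 -2.3 0 -1; 2 -4 3 -4.4 -2.3 0 -1; 0 0 5 -4.4 -2.3 0 -1; 0 0 5 -3.5 -1.8 0 -1",
)

```text
time: 9.18
eef_pos: [0.5178, -0.1525, 0.0431]
tcp_rot: [0.507, 0.831, -0.119, 0.194]
contact_force: [-0.2, 0.3, -1.9]
opening: 0.195
```

Run:
```python
from look import *
tr()
a=crop("scene","s9",190,350,220,370)
```

```text
t 9.18 tcp [ 0.5178 -0.1525  0.0431] tooly az 27.2 toolz [ 0.2009 -0.3948 -0.8965] F [-0.2  0.3 -1.9] M [0.52 0.29 0.04] q [-0.33  0.14  2.2  -0.63  0.55 -0.31] open 0.195
bowl in tray mm [90.2 -5.2 52.4] lip [126.   -5.5  70.1] yaw err deg -0.53 pitch noseup deg 26.29 roll -0.09
```

View pics/s9.png

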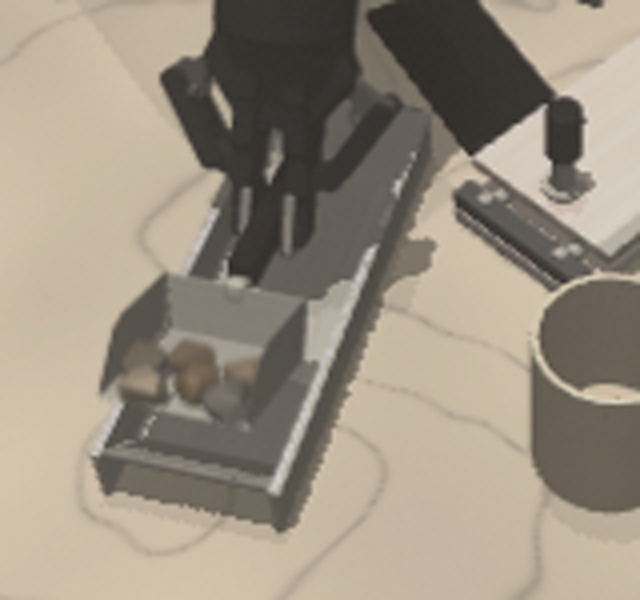

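All six stones are in the bowl, at roughly (237,315). I'll lift gently and let them settle back.

jog_arm(
  targets="0 0 0 -1 -0.5 0 -1; 0 0 5 -1 -0.5 0 -1; 0 0 10 0 0 0 -1; 0 0 15 0 0 0 -1; 0 0 20 0 0 0 -1; 0 0 20 0 0 0 -1; 0 0 15 0 0 0 -1; 0 0 5 0 0 0 -1",
)

```text
time: 9.9
eef_pos: [0.5036, -0.1452, 0.1198]
tcp_rot: [0.505, 0.832, -0.13, 0.188]
contact_force: [0.9, -0.6, -2.0]
opening: 0.19
```

Run:
```python
from look import *
tr()
a=crop("scene","s10",190,350,200,350)
```

```text
t 9.9 tcp [ 0.5036 -0.1452  0.1198] tooly az 27.2 toolz [ 0.1824 -0.4064 -0.8953] F [ 0.9 -0.6 -2. ] M [ 0.48  0.18 -0.04] q [-0.32 -0.03  2.2  -0.52  0.72 -0.44] open 0.19
bowl in tray mm [ 77.1 -14.1 129.2] lip [112.9 -14.  147. ] yaw err deg -0.51 pitch noseup deg 26.4 roll -1.5
```

View pics/s10.png

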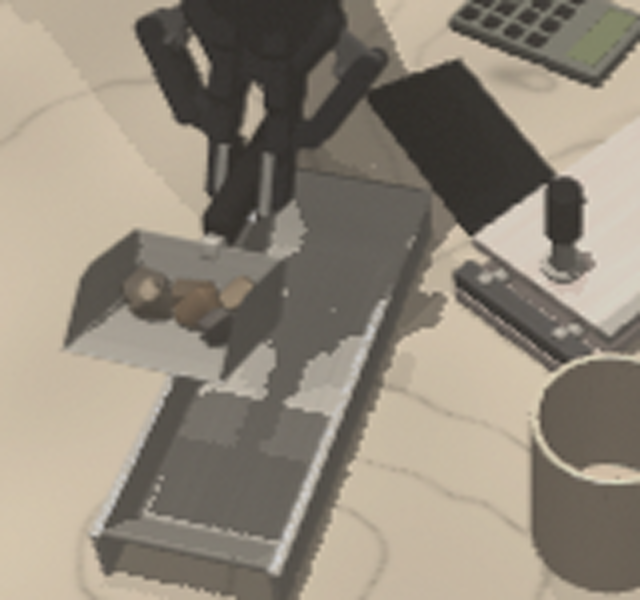

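The stones have slid to the back wall. Next I'll refine the pan and knob geometry.

Run:
```python
from fit import *
import pickle
P=pickle.load(open("cal.pkl","rb"))
Q=lambda u,v:(u/4+290,v/4+170)
w=.052;z=.06
ps=[(0,(-w,-w,z),Q(258,203)),(0,(-w,w,z),Q(364,130)),(0,(w,w,z),Q(490,207))]
q,r=fit(P,ps,[.6,.17,0]);print("pan scene",q,np.degrees(q[2]),r.round(2).tolist())
cv2.imwrite("pics/t0p.png",cv2.resize(P[1]["pixels"][180:260,190:360],None,fx=4.5,fy=4.5,interpolation=cv2.INTER_CUBIC))
```

```text
pan scene [ 0.6186  0.1818 -0.0832] -4.767557910742174 [[-0.8, 0.09], [0.1, 0.02], [0.62, -0.19]]
```

View pics/t0p.png

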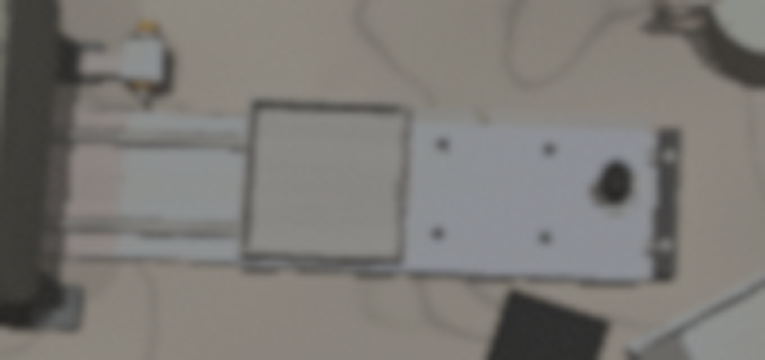

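Run:
```python
from fit import *
import pickle
P=pickle.load(open("cal.pkl","rb"))
Q=lambda u,v:(u/4+290,v/4+170)
T=lambda u,v:(u/4.5+190,v/4.5+180)
w=.052;z=.06
ps=[(0,(-w,-w,z),Q(258,203)),(0,(-w,w,z),Q(364,130)),(0,(w,w,z),Q(490,207))]
pt=[(1,(w,w,z),T(253,102)),(1,(w,-w,z),T(409,109)),(1,(-w,-w,z),T(404,263)),(1,(-w,w,z),T(242,257))]
for p in (pt,ps+pt):
    q,r=fit(P,p,[.6,.17,0]);print("pan",q,np.degrees(q[2]),r.round(2).tolist())
print("knob top view",at(P[1],T(613,180),.098),"scene",at(P[0],Q(164,306),.098))
a,b=at(P[1],T(260,112),.034),at(P[1],T(650,128),.034);print(np.degrees(np.arctan2(*(a-b)[:2])))
a,b=at(P[0],Q(208,460),.034),at(P[0],Q(480,262),.034);print("edge scene",a,b,np.degrees(np.arctan2(*(b-a)[:2])))
```

```text
pan [ 0.61    0.1803 -0.0516] -2.9577091490243337 [[-0.27, -0.15], [0.56, -0.51], [-0.13, 0.26], [-0.1, 0.36]]
pan [ 0.6143  0.1812 -0.0741] -4.246737124545008 [[-2.32, -0.38], [-1.65, -0.58], [-1.04, -1.02], [-0.13, -1.94], [0.63, -1.53], [-0.87, -0.82], [-0.76, -1.52]]
knob top view [ 0.6001 -0.0039  0.098 ] scene [ 0.6038 -0.0019  0.098 ]
3.382604037418141
edge scene [ 0.66   -0.0286  0.034 ] [0.6844 0.2074 0.034 ] 5.901149176915344
```

jog_arm(
  targets="0 8 2 0 0 2 -1; 0 16 2 0 0 4 -1; -2 24 2 0 0 6 -1; -2 28 2 0 0 6 -1; -2 28 0 0 0 6 -1; -2 28 0 0 0 6 -1; -2 28 0 0 0 6 -1; -2 28 0 0 0 6 -1; 0 28 0 0 0 6 -1; 0 24 0 0 0 5 -1",
)

```text
time: 10.78
eef_pos: [0.4788, 0.101, 0.1105]
tcp_rot: [0.064, 0.975, -0.033, 0.209]
contact_force: [-0.0, -0.8, -1.3]
opening: 0.193
```

```bash
cat >> look.py <<'E'
def sc():
    s,r,p=tool()
    y=r[:,1];z=-r[:,2];x=np.cross(y,z)
    o=p+.0905*x-.0344*z; lip=o+.04*x
    print("bowl",o,"lip",lip,"yaw",round(np.degrees(np.arctan2(x[1],x[0])),2),"noseup",round(np.degrees(np.arcsin(x[2])),2),"roll",round(np.degrees(np.arcsin(y[2])),2))
E
python3 - <<'E'
from look import *
sc()
E
```

```text
t 10.78 tcp [0.4788 0.101  0.1105] tooly az 82.0 toolz [ 0.4026 -0.091  -0.9109] F [-0.  -0.8 -1.3] M [ 0.12  0.52 -0.05] q [ 0.06 -0.17  2.34 -0.21  0.57 -1.22] open 0.193
bowl [0.5745 0.0878 0.1164] lip [0.6107 0.0833 0.1328] yaw -7.01 noseup 24.27 roll -2.15
```

jog_arm(
  targets="0 16 8 0 0 2 -1; 0 20 8 0 0 2 -1; 0 20 8 0 0 1 -1; 0 16 8 0 0 0 -1; 0 6 8 0 0 0 -1; 0 0 0 0 0 0 -1; 0 0 0 0 0 0 -1",
)

```text
time: 11.37
eef_pos: [0.4673, 0.1833, 0.1369]
tcp_rot: [0.015, 0.981, -0.025, 0.193]
contact_force: [0.4, 0.7, -2.8]
opening: 0.195
```

Run:
```python
from look import *
sc()
a=crop("scene","s11",280,470,140,290)
```

```text
t 11.37 tcp [0.4673 0.1833 0.1369] tooly az 87.8 toolz [ 0.3775 -0.0547 -0.9244] F [ 0.4  0.7 -2.8] M [0.08 0.55 0.03] q [ 0.24 -0.16  2.27 -0.23  0.68 -1.14] open 0.195
bowl [0.5641 0.1797 0.1394] lip [0.6011 0.1789 0.1545] yaw -1.22 noseup 22.27 roll -2.47
```

View pics/s11.png

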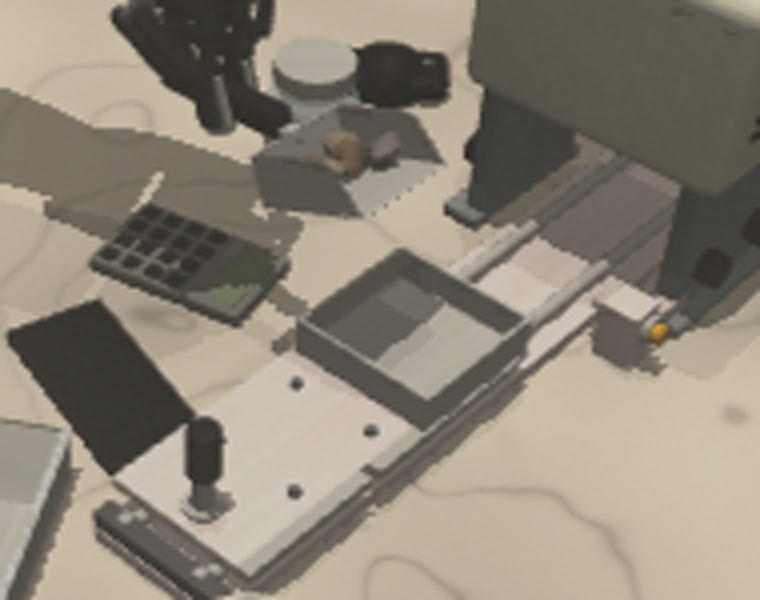

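jog_arm(
  targets="1 -1 0 1 5 0 -1; 1 0 0 1 6 0 -1; 1 0 0 0.5 6 0 -1; 1 0 0 0 5 0 -1; 4 0 0 0 5 0 -1; 5 0 1 0 5 0 -1; 0 0 0 0 0 0 -1; 0 0 0 0 0 0 -1",
)

```text
time: 12.08
eef_pos: [0.4774, 0.1741, 0.13]
tcp_rot: [0.019, 0.994, -0.006, -0.103]
contact_force: [-0.5, 0.2, -1.7]
opening: 0.195
```

Run:
```python
from look import *
sc()
a=crop("scene","s12",280,470,140,290)
```

```text
t 12.08 tcp [0.4774 0.1741 0.13  ] tooly az 87.9 toolz [-0.2049 -0.0083 -0.9787] F [-0.5  0.2 -1.7] M [ 0.05 -0.03 -0.02] q [ 0.14  0.14  1.95  0.02  1.25 -1.4 ] open 0.195
bowl [0.5589 0.1703 0.0778] lip [0.598  0.1688 0.0696] yaw -2.25 noseup -11.8 roll -0.92
```

View pics/s12.png

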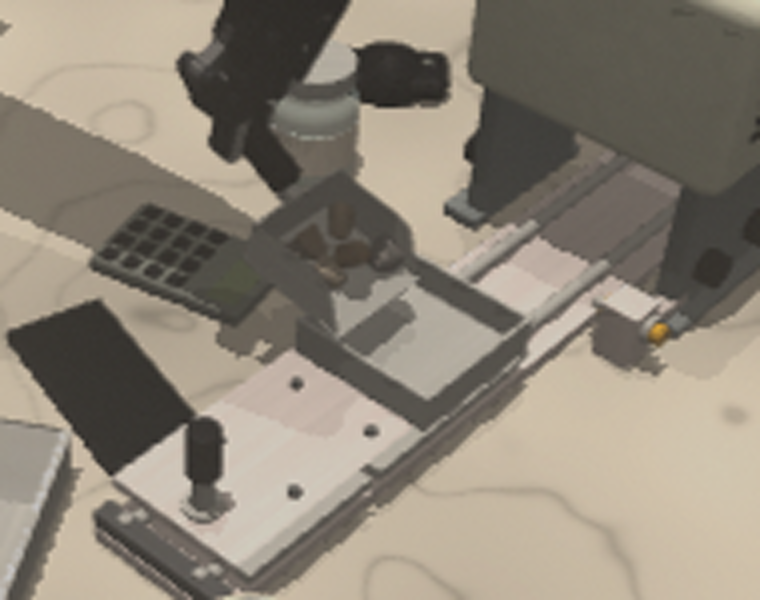

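jog_arm(
  targets="1 7 0 0.5 0 0 -1; 3 6 2 0.5 3 0 -1; 4 0 2 0 3 0 -1; 4 0 2 0 3 0 -1; 4 0 2 0 3 0 -1; 0 0 0 0 0 0 -1; 0 0 0 0 0 0 -1",
)

```text
time: 12.72
eef_pos: [0.4872, 0.1896, 0.1381]
tcp_rot: [0.017, 0.978, 0.002, -0.207]
contact_force: [0.4, 0.1, -2.0]
opening: 0.193
```

Run:
```python
from look import *
sc()
a=crop("scene","s13",280,470,140,290)
```

```text
t 12.72 tcp [0.4872 0.1896 0.1381] tooly az 88.1 toolz [-0.4041  0.0114 -0.9146] F [ 0.4  0.1 -2. ] M [-0.   -0.15 -0.03] q [ 0.14  0.28  1.81  0.07  1.47 -1.42] open 0.193
bowl [0.556  0.1871 0.0701] lip [0.5925 0.1859 0.0539] yaw -1.96 noseup -23.84 roll -0.13
```

View pics/s13.png

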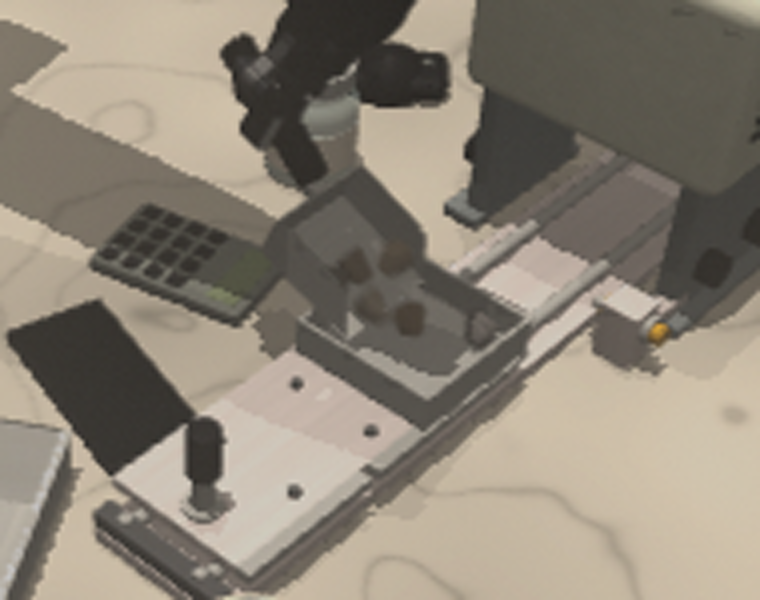

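The stones are sliding: one is already in the pan at the far corner (400,222), the rest are on the bowl floor. I'll tilt a little further.

jog_arm(
  targets="1 -3 2 0 2 0 -1; 1 -2 2 0 2 0 -1; 0 0 0 0 0 0 -1; 0 0 0 0 0 0 -1; 2 0 2 0 2 0 -1; 2 0 2 0 2 0 -1; 0 0 0 0 0 0 -1",
)

```text
time: 13.35
eef_pos: [0.4884, 0.1865, 0.1485]
tcp_rot: [0.015, 0.963, 0.001, -0.27]
contact_force: [-0.2, 0.5, -1.7]
opening: 0.195
```

Run:
```python
from look import *
sc()
a=crop("scene","s14",280,470,140,290)
```

```text
t 13.35 tcp [0.4884 0.1865 0.1485] tooly az 88.3 toolz [-0.5205  0.0108 -0.8538] F [-0.2  0.5 -1.7] M [-0.01 -0.33 -0.05] q [ 0.13  0.34  1.74  0.08  1.6  -1.43] open 0.195
bowl [0.5477 0.1843 0.072 ] lip [0.5819 0.1832 0.0512] yaw -1.85 noseup -31.37 roll -0.3
```

View pics/s14.png

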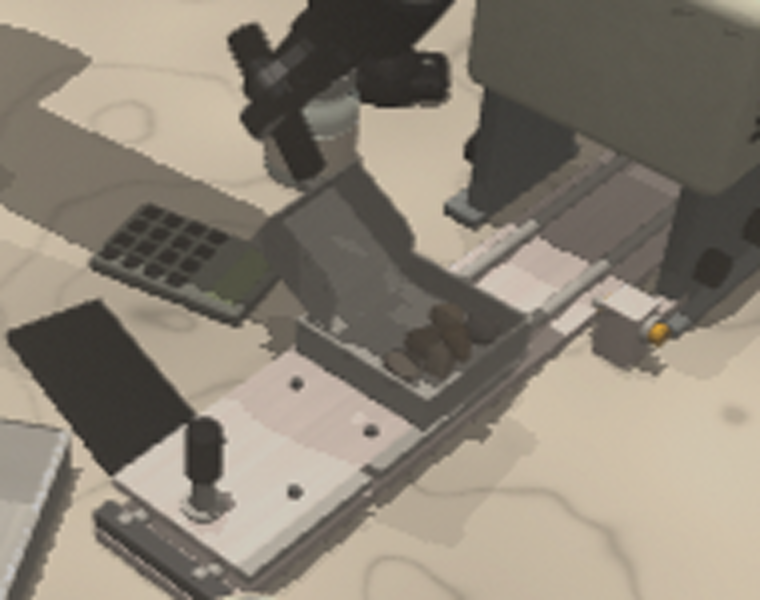

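All stones are in the pan along the far wall, around (395,225), and the scoop is empty. I'll lift out.

jog_arm(
  targets="0 0 15 0 0 0 -1; 0 0 25 0 0 0 -1; -5 0 30 0 -3 0 -1; -10 -10 20 0 -6 0 -1; -5 -25 0 0 -6 -4 -1; -3 -33 0 0 -6 -6 -1; -3 -38 0 0 -6 -6 -1; -3 -38 0 0 -4 -6 -1; -3 -38 0 0 0 -6 -1; -3 -38 0 0 0 -6 -1",
)

```text
time: 14.23
eef_pos: [0.4466, -0.0324, 0.253]
tcp_rot: [0.281, 0.959, 0.034, -0.001]
contact_force: [1.2, -1.6, -1.3]
opening: 0.196
```

Run:
```python
from look import *
sc()
a=crop("scene","s15",280,470,140,290)
```

```text
t 14.23 tcp [ 0.4466 -0.0324  0.253 ] tooly az 57.3 toolz [ 0.017   0.0652 -0.9977] F [ 1.2 -1.6 -1.3] M [0.01 0.06 0.  ] q [-0.34 -0.26  2.09  0.07  1.32 -1.36] open 0.196
bowl [ 0.5234 -0.079   0.2168] lip [ 0.5571 -0.1005  0.216 ] yaw -32.63 noseup -1.2 roll 3.67
```

View pics/s15.png

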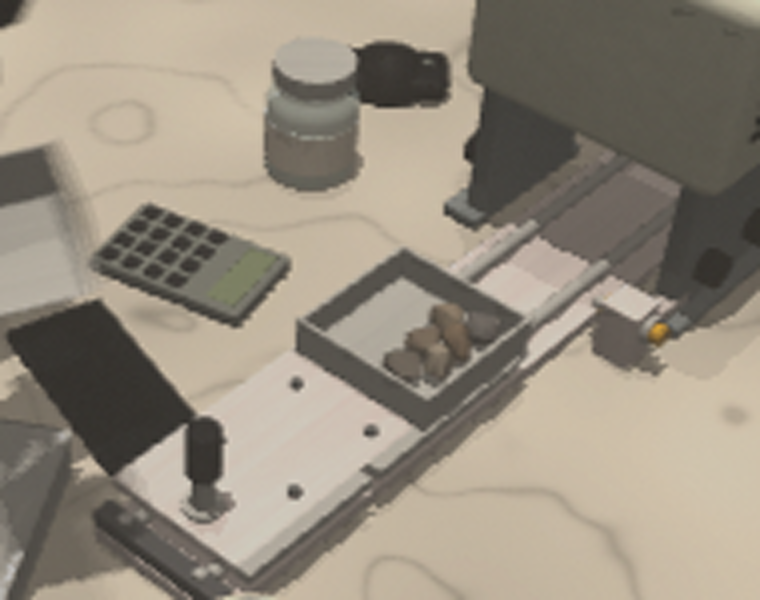

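All six stones are in the pan and none are on the desk. Back to the scoop's original spot.

jog_arm(
  targets="-9 -36 0 -1.5 1 -4 -1; -9 -36 -10 -1.5 1 -5 -1; -9 -36 -15 0 0 -5 -1; -9 -36 -20 0 0 -5 -1; -9 -36 -25 0 0 -3 -1; -6 -28 -25 0 0 0 -1; 0 -12 -15 0 0 0 -1; 0 0 0 0 0 0 -1; 0 0 0 0 0 0 -1",
)

```text
time: 15.03
eef_pos: [0.3903, -0.2635, 0.1549]
tcp_rot: [0.476, 0.88, -0.002, 0.005]
contact_force: [0.0, 0.4, -0.9]
opening: 0.193
```

Run:
```python
from look import *
sc()
```

```text
t 15.03 tcp [ 0.3903 -0.2635  0.1549] tooly az 33.2 toolz [ 0.0072 -0.0083 -0.9999] F [ 0.   0.4 -0.9] M [0.12 0.03 0.02] q [-0.81 -0.1   2.14 -0.    1.09 -1.39] open 0.193
bowl [ 0.4401 -0.3395  0.1215] lip [ 0.462  -0.3729  0.1219] yaw -56.8 noseup 0.62 roll 0.08
```

jog_arm(
  targets="-2 -4 -30 0 0 0 -1; -1 -3 -35 0 0 0 -1; 0 0 -25 0 0 0 -1; 0 0 -10 0 0 0 -1; 0 0 0 0 0 0 -1; 0 0 0 0 0 0 -1",
)

```text
time: 15.53
eef_pos: [0.3934, -0.2692, 0.0641]
tcp_rot: [0.472, 0.881, -0.004, 0.014]
contact_force: [0.6, -0.4, -0.8]
opening: 0.192
```

Run:
```python
from look import *
sc()
```

```text
t 15.53 tcp [ 0.3934 -0.2692  0.0641] tooly az 33.6 toolz [ 0.0214 -0.0208 -0.9996] F [ 0.6 -0.4 -0.8] M [ 0.09  0.04 -0.01] q [-0.81  0.05  2.19  0.    0.88 -1.4 ] open 0.192
bowl [ 0.4442 -0.3452  0.0324] lip [ 0.4663 -0.3785  0.0335] yaw -56.39 noseup 1.67 roll 0.36
```

jog_arm(
  targets="0 0 -8 0.8 0.6 0 -1; 0 0 -8 0 0 0 -1; 0 0 -6 0 0 0 -1; 0 0 -4 0 0 0 -1; 0 0 0 0 0 0 -1",
)

```text
time: 15.95
eef_pos: [0.3979, -0.2715, 0.0429]
tcp_rot: [0.471, 0.882, -0.002, 0.012]
contact_force: [-0.6, -0.1, -1.3]
opening: 0.2
```

Run:
```python
from look import *
sc()
```

```text
t 15.95 tcp [ 0.3979 -0.2715  0.0429] tooly az 33.8 toolz [ 0.019  -0.0145 -0.9997] F [-0.6 -0.1 -1.3] M [0.11 0.08 0.  ] q [-0.81  0.1   2.18  0.01  0.84 -1.4 ] open 0.2
bowl [ 0.4488 -0.3472  0.0105] lip [ 0.471  -0.3804  0.0114] yaw -56.23 noseup 1.3 roll 0.44
```

jog_arm(
  targets="0 0 -3 0.6 0.4 0 -1; 0 0 -3 0 0 0 -1; 0 0 -2 0 0 0 -1; 0 0 -1 0 0 0 -1; 0 0 0 0 0 0 -1",
)

```text
time: 16.37
eef_pos: [0.3984, -0.2724, 0.034]
tcp_rot: [0.471, 0.882, 0.001, 0.006]
contact_force: [-0.7, 1.1, 1.6]
opening: 0.192
```

Run:
```python
from look import *
sc()
```

```text
t 16.37 tcp [ 0.3984 -0.2724  0.034 ] tooly az 33.7 toolz [ 0.012  -0.0038 -0.9999] F [-0.7  1.1  1.6] M [ 0.07  0.21 -0.09] q [-0.81  0.13  2.17  0.01  0.83 -1.41] open 0.192
bowl [ 0.4491 -0.3478  0.0005] lip [ 0.4713 -0.381   0.0009] yaw -56.26 noseup 0.56 roll 0.45
```

On the desk and light contact. Release, then rise.

jog_arm(
  targets="0 0 0 0 0 0 -0.5; 0 0 0 0 0 0 0; 0 0 0 0 0 0 0.3; 0 0 0 0 0 0 0.3; 0 0 8 0 0 0 0.3; 0 0 20 0 0 0 0.3; 0 0 35 0 0 0 0.3; 0 0 35 0 0 0 0.3; 0 0 35 0 0 0 0.3; 0 0 0 0 0 0 0.3",
)

```text
time: 17.2
eef_pos: [0.3968, -0.271, 0.1736]
tcp_rot: [0.472, 0.882, 0.001, 0.005]
contact_force: [0.3, -0.4, 1.0]
opening: 0.653
```

Run:
```python
from look import *
tool()
a=crop("scene","s16",100,420,190,370,2.4)
```

```text
t 17.2 tcp [ 0.3968 -0.271   0.1736] tooly az 33.7 toolz [ 0.0106 -0.0025 -0.9999] F [ 0.3 -0.4  1. ] M [-0.05 -0.06 -0.04] q [-0.81 -0.1   2.1   0.01  1.13 -1.41] open 0.653
```

View pics/s16.png

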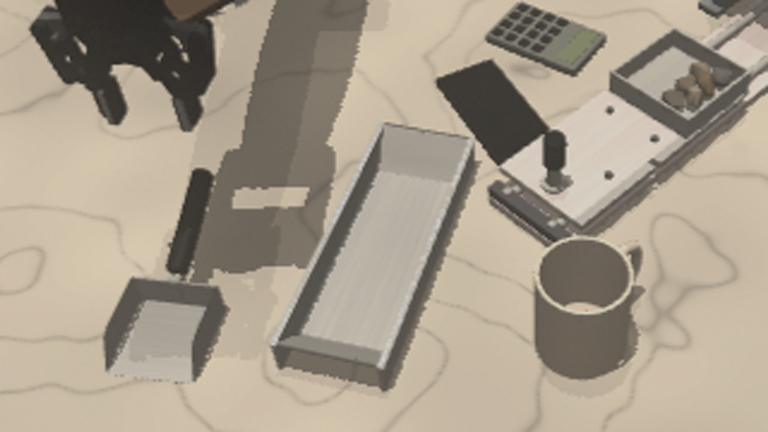

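The scoop lies flat at about (168,325), the tray is empty and nothing else has moved. Now to the knob, with the jaws across the rail.

jog_arm(
  targets="12 16 0 0 0 -3 0.7; 23 30 0 0 0 -6 0.7; 23 30 0 0 0 -6 0.7; 23 30 0 0 0 -6 0.7; 23 30 0 0 0 -6 0.7; 23 30 0 0 0 -6 0.7; 23 30 0 0 0 -4 0.7; 20 27 0 0 0 0 0.7; 10 14 0 0 0 0 0.7; 0 0 0 0 0 0 0.7",
)

```text
time: 18.08
eef_pos: [0.5729, -0.0259, 0.1638]
tcp_rot: [0.734, 0.679, -0.002, -0.0]
contact_force: [0.9, -0.4, 0.7]
opening: 0.851
```

Run:
```python
from look import *
tool()
```

```text
t 18.08 tcp [ 0.5729 -0.0259  0.1638] tooly az -4.5 toolz [-0.0041 -0.0029 -1.    ] F [ 0.9 -0.4  0.7] M [-0.04  0.01 -0.04] q [-0.22  0.13  1.89 -0.    1.13 -0.14] open 0.851
```

jog_arm(
  targets="15 11 -8 0 0 0.5 0.7; 12 10 -8 0 0 0 0.7; 1 1 0 0 0 0 0.7; 0 0 0 0 0 0 0.7; 0 0 0 0 0 0 0.7",
)

```text
time: 18.5
eef_pos: [0.5973, -0.0037, 0.1421]
tcp_rot: [0.73, 0.683, -0.006, -0.004]
contact_force: [-0.3, -1.1, 0.3]
opening: 0.85
```

Run:
```python
from look import *
s,r,p=tool()
a=crop("scene","s17",270,410,160,290,4.5)
for z in (.08,.098): print(proj(a,[p[0],p[1],z]))
print((proj(a,[p[0],p[1],.098])-[270,160])*4.5)
```

```text
t 18.5 tcp [ 0.5973 -0.0037  0.1421] tooly az -3.8 toolz [-0.0148 -0.0032 -0.9999] F [-0.3 -1.1  0.3] M [-0.04  0.02 -0.04] q [-0.17  0.21  1.84 -0.01  1.11 -0.1 ] open 0.85
[328.1689 251.2993]
[328.2539 245.5746]
[262.1424 385.0855]
```

View pics/s17.png

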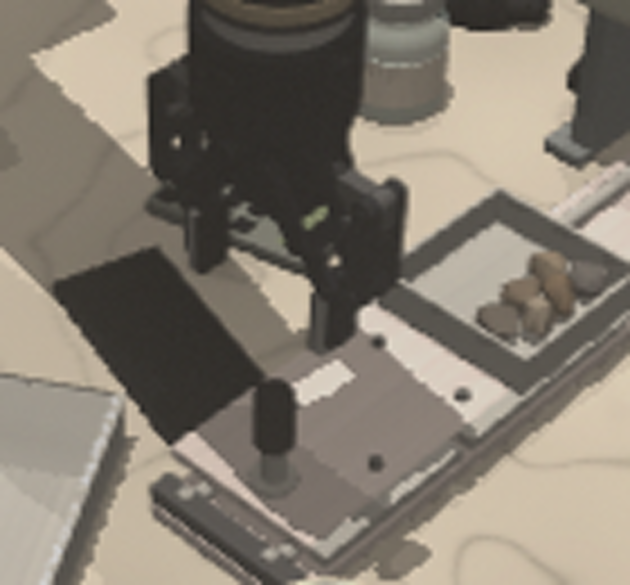

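jog_arm(
  targets="3 1 -15 0 -0.8 0 0.7; 0 0 -20 0 0 0 0.7; 0 0 -20 0 0 0 0.7; 0 0 -12 0 0 0 0.7; 0 0 0 0 0 0 0.7",
)

```text
time: 18.97
eef_pos: [0.5997, -0.0078, 0.0773]
tcp_rot: [0.732, 0.681, 0.0, 0.004]
contact_force: [-0.6, 0.7, -0.1]
opening: 0.849
```

Run:
```python
from look import *
s,r,p=tool()
a=crop("scene","s18",270,410,160,290,4.5)
```

```text
t 18.97 tcp [ 0.5997 -0.0078  0.0773] tooly az -4.1 toolz [ 0.0065 -0.0057 -1.    ] F [-0.6  0.7 -0.1] M [0.01 0.01 0.04] q [-0.18  0.29  1.88 -0.01  0.97 -0.11] open 0.849
```

View pics/s18.png

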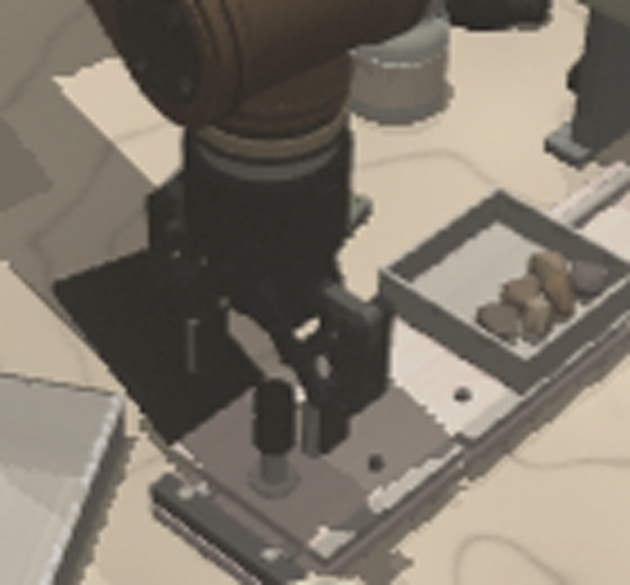

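jog_arm(
  targets="1 4 -8 0 0 0 0.7; 0 1 -6 0 0 0 0.7; 0 0 -4 0 0 0 0.7; 0 0 0 0 0 0 0.7",
)

```text
time: 19.35
eef_pos: [0.6035, -0.0035, 0.0628]
tcp_rot: [0.732, 0.681, 0.003, 0.007]
contact_force: [0.3, 0.1, 0.3]
opening: 0.847
```

Run:
```python
from look import *
s,r,p=tool()
```

```text
t 19.35 tcp [ 0.6035 -0.0035  0.0628] tooly az -4.1 toolz [ 0.0138 -0.0071 -0.9999] F [0.3 0.1 0.3] M [-0.02 -0.02  0.05] q [-0.17  0.32  1.88 -0.01  0.94 -0.1 ] open 0.847
```

Close on the knob at moderate force.

jog_arm(
  targets="-1 0 0 0 -0.7 0 0; 0 0 0 0 0 0 -0.5; 0 0 0 0 0 0 -1; 0 0 0 0 0 0 -1; 0 0 0 0 0 0 -1; 0 0 0 0 0 0 -1; 0 0 0 0 0 0 -1; 0 0 0 0 0 0 -1",
  force=40,
)

```text
time: 20.02
eef_pos: [0.6051, -0.0035, 0.0646]
tcp_rot: [0.732, 0.681, 0.009, 0.014]
contact_force: [3.4, 0.7, -1.4]
opening: 0.246
```

Run:
```python
from look import *
s,r,p=tool()
a=crop("scene","s19",270,410,160,290,4.5)
```

```text
t 20.02 tcp [ 0.6051 -0.0035  0.0646] tooly az -4.1 toolz [ 0.0328 -0.0077 -0.9994] F [ 3.4  0.7 -1.4] M [0.04 0.43 0.04] q [-0.17  0.31  1.88 -0.    0.92 -0.1 ] open 0.246
```

View pics/s19.png

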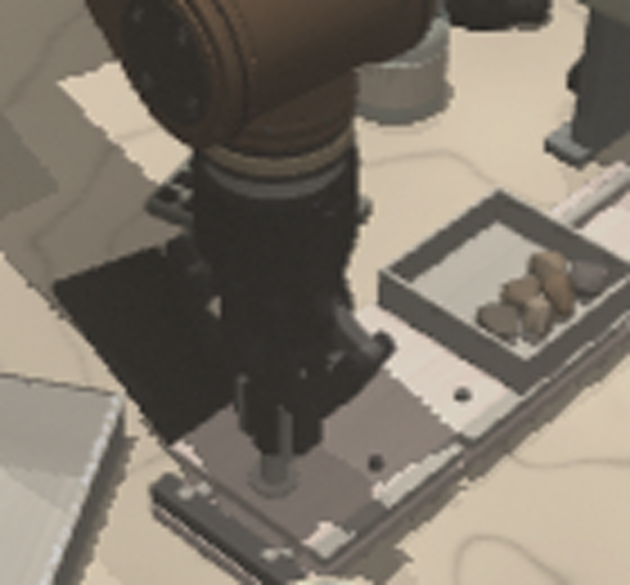

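The knob is held. Estimating the travel to the notch:

Run:
```python
from look import *
a=read_camera("scene");b=read_camera("top")
u=np.array([np.sin(np.radians(4)),np.cos(np.radians(4))])
for n,p in (("s",a),("t",b)):
    N=mark_of("notch",p);D=mark_of("detent",p);Pn=mark_of("pan",p)
    q=[at(p,x[0]["uv"],z)[:2] if x else np.nan for x,z in ((N,.03),(D,.03),(Pn,.037))]
    print(n,[(round(x[0]["p"],2),np.round(x[0]["uv"],1)) if x else None for x in (N,D,Pn)],q,"travel",(q[1]-q[0])@u, (q[1]-q[2])@u-(-.1))
```

```text
s [(0.67, array([167.6, 332.5])), (0.84, array([430.2, 216.5])), (0.97, array([379.6, 225.4]))] [array([ 0.4718, -0.3583]), array([0.6818, 0.3076]), array([0.6072, 0.1853])] travel 0.6789309603681138 0.2272466302142356
t [(0.97, array([296.5, 205.6])), (0.69, array([219.1, 202.8])), (0.84, array([263.8, 219.9]))] [array([0.6602, 0.0832]), array([0.6727, 0.3143]), array([0.6167, 0.1797])] travel 0.2314099405621746 0.23815437348308727
```

jog_arm(
  targets="1 3 0 0 -1 0 -1; 1 6 0 0 -0.5 0 -1; 1 12 0 0 0 0 -1; 1 15 0 0 0 0 -1; 0 0 0 0 0 0 -1",
)

```text
time: 20.88
eef_pos: [0.6075, 0.0333, 0.0647]
tcp_rot: [0.732, 0.68, 0.017, 0.022]
contact_force: [5.4, 0.4, -1.7]
opening: 0.249
```

Run:
```python
from look import *
s,r,p=tool()
```

```text
t 20.88 tcp [0.6075 0.0333 0.0647] tooly az -4.2 toolz [ 0.0558 -0.0092 -0.9984] F [ 5.4  0.4 -1.7] M [ 0.27  0.92 -0.  ] q [-0.11  0.3   1.89 -0.    0.89 -0.04] open 0.249
```

jog_arm(
  targets="0 8 0 0 1.5 0 -1; 1 13 0 0 1.5 0 -1; 1 15 0 0 0.5 0 -1; 1 15 0 0 0 0 -1; 1 15 0 0 0 0 -1; 0 0 0 0 0 0 -1",
)

```text
time: 21.38
eef_pos: [0.6107, 0.1036, 0.0644]
tcp_rot: [0.732, 0.681, -0.005, 0.005]
contact_force: [-0.8, 4.6, -1.2]
opening: 0.24
```

Run:
```python
from look import *
s,r,p=tool()
```

```text
t 21.38 tcp [0.6107 0.1036 0.0644] tooly az -4.1 toolz [-0.0003 -0.0134 -0.9999] F [-0.8  4.6 -1.2] M [ 0.8  -0.29 -0.06] q [ 0.01  0.35  1.82 -0.02  0.97  0.09] open 0.24
```

jog_arm(
  targets="0 8 0 -0.5 0 0 -1; 1 13 0 0 0 0 -1; 1 15 0 0 0 0 -1; 1 15 0 0 0 0 -1; 1 12 0 0 0 0 -1; 0 6 0 0 0 0 -1; 0 0 0 0 0 0 -1; 0 0 0 0 0 0 -1",
)

```text
time: 22.05
eef_pos: [0.6145, 0.1689, 0.0645]
tcp_rot: [0.732, 0.681, -0.01, 0.015]
contact_force: [0.4, -3.7, -1.0]
opening: 0.247
```

Run:
```python
from look import *
s,r,p=tool()
a=crop("scene","s20",320,470,160,280,5)
N=mark_of("notch",a);D=mark_of("detent",a);print([(x["p"],x["uv"]) for x in N+D])
```

```text
t 22.05 tcp [0.6145 0.1689 0.0645] tooly az -4.1 toolz [ 0.0047 -0.0354 -0.9994] F [ 0.4 -3.7 -1. ] M [-0.13  0.23  0.01] q [ 0.12  0.39  1.78 -0.04  0.98  0.22] open 0.247
[(0.75, [416.2, 224.4]), (0.6, [430.1, 216.1]), (0.58, [166.6, 332.8])]
```

View pics/s20.png

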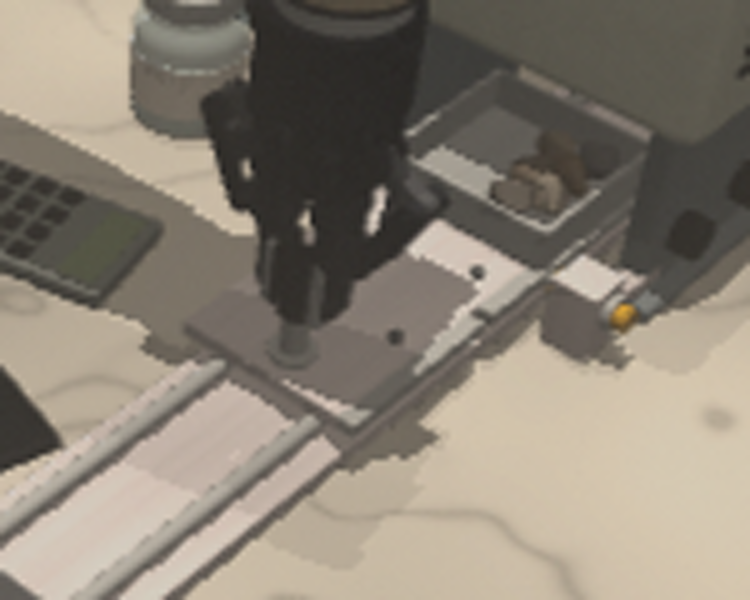

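Run:
```python
from h import *
import pickle
a=pickle.load(open("cal.pkl","rb"))[0]
u=np.array([np.sin(np.radians(4)),np.cos(np.radians(4))])
for n in ([416.2,224.4],):
  for d in ([430.1,216.1],[430.3,214.9],[430.2,216.5]):
    x=at(a,d,.03)-at(a,n,.03);print(x,x[:2]@u)
# from zoom: notch middle (484,316)/5+(320,160) top edge z=.034 ; block left edge/right edge on plate
```

```text
[0.00948733 0.05174699 0.        ] 0.0522827365141267
[0.00732634 0.056274   0.        ] 0.05664797711928628
[0.01053183 0.05053098 0.        ] 0.05114255722011096
```

jog_arm(
  targets="0 4 0 1 0 0 -1; 0.5 6 0 1 0 0 -1; 0.5 6 0 0 0 0 -1; 0.3 4 0 0 0 0 -1; 0 0 0 0 0 0 -1",
)

```text
time: 22.62
eef_pos: [0.6153, 0.1846, 0.0645]
tcp_rot: [0.732, 0.681, -0.001, 0.003]
contact_force: [0.0, 1.5, 0.1]
opening: 0.244
```

Run:
```python
from look import *
s,r,p=tool()
```

```text
t 22.62 tcp [0.6153 0.1846 0.0645] tooly az -4.1 toolz [ 0.0019 -0.0051 -1.    ] F [0.  1.5 0.1] M [ 0.09  0.01 -0.08] q [ 0.14  0.39  1.77 -0.01  0.98  0.21] open 0.244
```

jog_arm(
  targets="0.3 4 0 0.3 0 0 -1; 0.3 5 0 0 0 0 -1; 0.3 5 0 0 0 0 -1; 0.2 3 0 0 0 0 -1; 0 0 0 0 0 0 -1",
)

```text
time: 23.03
eef_pos: [0.6163, 0.2015, 0.0645]
tcp_rot: [0.732, 0.682, -0.0, 0.001]
contact_force: [-0.5, 0.4, -0.4]
opening: 0.245
```

Run:
```python
from look import *
s,r,p=tool()
```

```text
t 23.03 tcp [0.6163 0.2015 0.0645] tooly az -4.1 toolz [ 0.0011 -0.0024 -1.    ] F [-0.5  0.4 -0.4] M [-0.33  0.01 -0.08] q [ 0.16  0.41  1.75 -0.    0.98  0.23] open 0.245
```

Now small steps, watching the force.

jog_arm(
  targets="0.2 2 0 0 0 0 -1; 0.2 2 0 0 0 0 -1; 0.2 2 0 0 0 0 -1; 0 0 0 0 0 0 -1",
)

```text
time: 23.37
eef_pos: [0.6167, 0.2087, 0.0645]
tcp_rot: [0.732, 0.682, -0.0, 0.001]
contact_force: [-0.2, 0.5, -0.0]
opening: 0.244
```

jog_arm(
  targets="0.2 2 0 0 0 0 -1; 0.2 2 0 0 0 0 -1; 0 0 0 0 0 0 -1",
)

```text
time: 23.62
eef_pos: [0.6169, 0.2134, 0.0645]
tcp_rot: [0.732, 0.682, -0.0, 0.001]
contact_force: [-1.2, -0.1, -0.6]
opening: 0.247
```

Run:
```python
from look import *
s,r,p=tool()
a=crop("scene","s21",320,470,160,280,5)
N=mark_of("notch",a);D=mark_of("detent",a);print([(x["p"],x["uv"]) for x in N+D])
```

```text
t 23.62 tcp [0.6169 0.2134 0.0645] tooly az -4.0 toolz [ 0.0004 -0.0018 -1.    ] F [-1.2 -0.1 -0.6] M [-0.36  0.01 -0.13] q [ 0.18  0.41  1.74 -0.    0.99  0.25] open 0.247
[(0.97, [426.6, 219.9]), (0.75, [357.0, 180.2]), (0.29, [437.9, 191.7]), (0.79, [431.6, 216.1]), (0.58, [425.9, 217.1]), (0.19, [161.6, 344.8])]
```

View pics/s21.png

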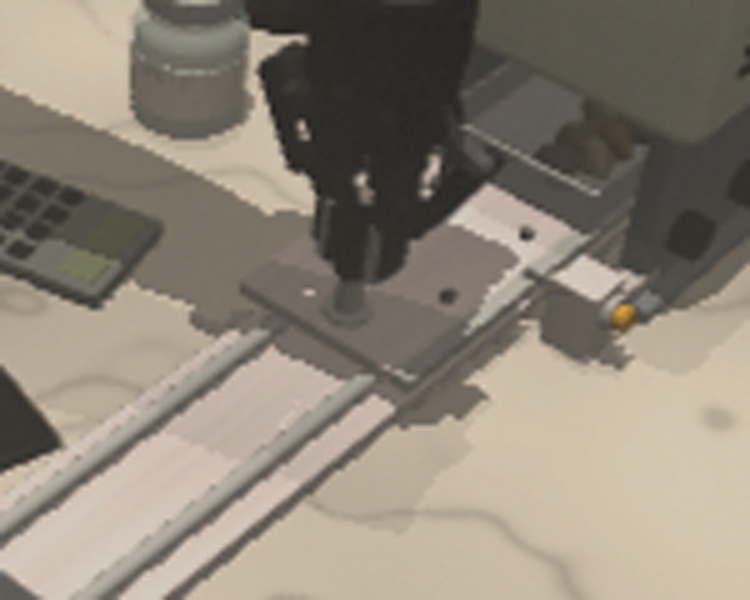

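About 10–17 mm left. Continuing in small steps.

jog_arm(
  targets="0.1 2 0 0 0 0 -1; 0.1 2 0 0 0 0 -1",
)

```text
time: 23.93
eef_pos: [0.6171, 0.2165, 0.0645]
tcp_rot: [0.731, 0.682, -0.001, 0.001]
contact_force: [-2.0, -3.8, 1.8]
opening: 0.249
```

jog_arm(
  targets="0.1 1.5 0 0 0 0 -1; 0.1 1.5 0 0 0 0 -1",
)

```text
time: 24.1
eef_pos: [0.6173, 0.2192, 0.0645]
tcp_rot: [0.732, 0.682, -0.002, 0.002]
contact_force: [-1.4, -1.9, 0.7]
opening: 0.241
```

jog_arm(
  targets="0.1 1.5 0 0 0 0 -1",
)

```text
time: 24.18
eef_pos: [0.6174, 0.2212, 0.0645]
tcp_rot: [0.732, 0.682, -0.001, 0.001]
contact_force: [-1.5, -0.3, 1.4]
opening: 0.245
```

jog_arm(
  targets="0.1 1.5 0 0 0 0 -1",
)

```text
time: 24.27
eef_pos: [0.6175, 0.223, 0.0645]
tcp_rot: [0.732, 0.682, -0.001, 0.001]
contact_force: [-1.7, -6.1, 0.9]
opening: 0.246
```

jog_arm(
  targets="0 0 0 0 0 0 -1",
)

```text
time: 24.35
eef_pos: [0.6175, 0.223, 0.0645]
tcp_rot: [0.732, 0.682, -0.002, 0.001]
contact_force: [-2.1, -3.8, 0.5]
opening: 0.241
```

jog_arm(
  targets="0 0 0 0 0 0 -1; 0 0 0 0 0 0 -1",
)

```text
time: 24.52
eef_pos: [0.6175, 0.223, 0.0645]
tcp_rot: [0.732, 0.682, -0.002, 0.002]
contact_force: [-2.4, -2.6, 0.8]
opening: 0.25
```

Run:
```python
from look import *
s,r,p=tool()
a=crop("scene","s22",390,450,195,245,12)
N=mark_of("notch",a);D=mark_of("detent",a);print([(round(x["p"],2),np.round(x["uv"],1)) for x in N+D])
b=crop("top","t22",180,340,180,280,4.5)
N=mark_of("notch",b);D=mark_of("detent",b);print([(round(x["p"],2),np.round(x["uv"],1)) for x in N+D])
```

```text
t 24.52 tcp [0.6175 0.223  0.0645] tooly az -4.0 toolz [-0.0003 -0.0046 -1.    ] F [-2.4 -2.6  0.8] M [-0.69  0.01 -0.06] q [ 0.19  0.42  1.73 -0.01  0.99  0.27] open 0.25
[(0.93, array([427.1, 215.5])), (0.92, array([428. , 214.9]))]
[(0.58, array([356.9, 184.3]))]
```

View pics/s22.png

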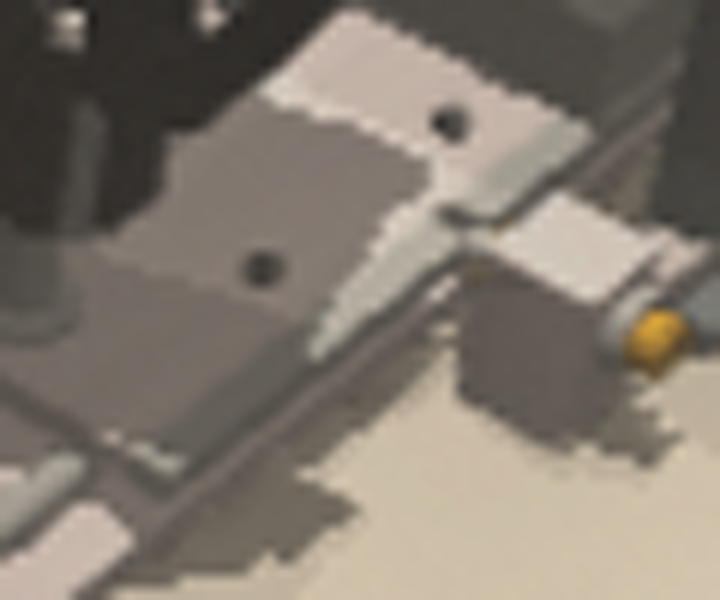

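jog_arm(
  targets="0.1 1 0 0 0 0 -1",
)

```text
time: 24.9
eef_pos: [0.6175, 0.2232, 0.0645]
tcp_rot: [0.731, 0.682, -0.002, 0.002]
contact_force: [-1.8, -7.6, 1.5]
opening: 0.241
```

jog_arm(
  targets="0 0 0 0 0 0 -1",
)

```text
time: 24.98
eef_pos: [0.6175, 0.2231, 0.0645]
tcp_rot: [0.731, 0.682, -0.003, 0.002]
contact_force: [-0.4, -1.9, 0.6]
opening: 0.245
```

jog_arm(
  targets="0.1 1 0 0 0 0 -1",
)

```text
time: 25.07
eef_pos: [0.6175, 0.2233, 0.0645]
tcp_rot: [0.731, 0.682, -0.003, 0.002]
contact_force: [-3.0, -6.9, 2.3]
opening: 0.244
```

jog_arm(
  targets="0 0 0 0 0 0 -1",
)

```text
time: 25.15
eef_pos: [0.6175, 0.2231, 0.0645]
tcp_rot: [0.731, 0.682, -0.003, 0.002]
contact_force: [-1.4, -2.2, 1.6]
opening: 0.248
```

It now resists about 7 N with almost no movement, so it is probably seated. I'll test gently backwards.

jog_arm(
  targets="-0.1 -1 0 0 0 0 -1",
)

```text
time: 25.23
eef_pos: [0.6175, 0.2228, 0.0645]
tcp_rot: [0.732, 0.682, -0.003, 0.002]
contact_force: [-0.4, 1.0, 0.3]
opening: 0.242
```

jog_arm(
  targets="0 0 0 0 0 0 -1",
)

```text
time: 25.32
eef_pos: [0.6175, 0.2228, 0.0645]
tcp_rot: [0.732, 0.682, -0.003, 0.002]
contact_force: [-1.6, -2.7, 0.6]
opening: 0.249
```

Ease the grip so the ball centres the shuttle, then re-close lightly.

jog_arm(
  targets="0 0 0 0 0 0 -0.4; 0 0 0 0 0 0 -0.4; 0 0 0 0 0 0 -0.4; 0 0 0 0 0 0 -0.4",
  force=25,
)

```text
time: 25.65
eef_pos: [0.6183, 0.2254, 0.0647]
tcp_rot: [0.732, 0.682, 0.0, 0.001]
contact_force: [0.0, -0.3, 0.1]
opening: 0.3
```

Run:
```python
from look import *
s,r,p=tool()
a=crop("scene","s23",390,450,195,245,12)
```

```text
t 25.65 tcp [0.6183 0.2254 0.0647] tooly az -4.1 toolz [ 0.0018 -0.0007 -1.    ] F [ 0.  -0.3  0.1] M [-0.01  0.04 -0.01] q [ 0.2   0.42  1.73 -0.    0.99  0.27] open 0.3
```

View pics/s23.png

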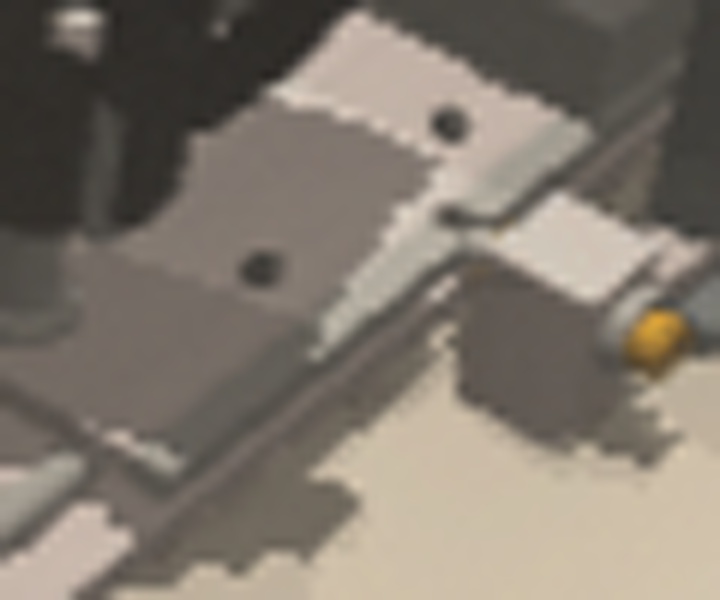

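The shuttle stayed put when released, and only the arm relaxed, by 2.4 mm. I'll align with the knob, re-grip lightly and test both ways.

jog_arm(
  targets="-0.5 -2 0 0 0 0 -0.4; 0 0 0 0 0 0 -0.4; 0 0 0 0 0 0 -0.4",
)

```text
time: 25.95
eef_pos: [0.618, 0.2238, 0.065]
tcp_rot: [0.732, 0.682, 0.001, 0.001]
contact_force: [0.5, -0.2, 0.3]
opening: 0.299
```

jog_arm(
  targets="0 0 0 0 0 0 -0.7; 0 0 0 0 0 0 -1; 0 0 0 0 0 0 -1; 0 0 0 0 0 0 -1",
)

```text
time: 26.28
eef_pos: [0.6176, 0.2238, 0.0651]
tcp_rot: [0.732, 0.682, 0.001, 0.0]
contact_force: [0.1, 0.5, -0.6]
opening: 0.251
```

Run:
```python
from look import *
s,r,p=tool()
a=crop("scene","s24",390,450,195,245,12)
```

```text
t 26.28 tcp [0.6176 0.2238 0.0651] tooly az -4.0 toolz [ 0.0013  0.0003 -1.    ] F [ 0.1  0.5 -0.6] M [0.02 0.13 0.04] q [0.19 0.42 1.73 0.   0.99 0.26] open 0.251
```

View pics/s24.png

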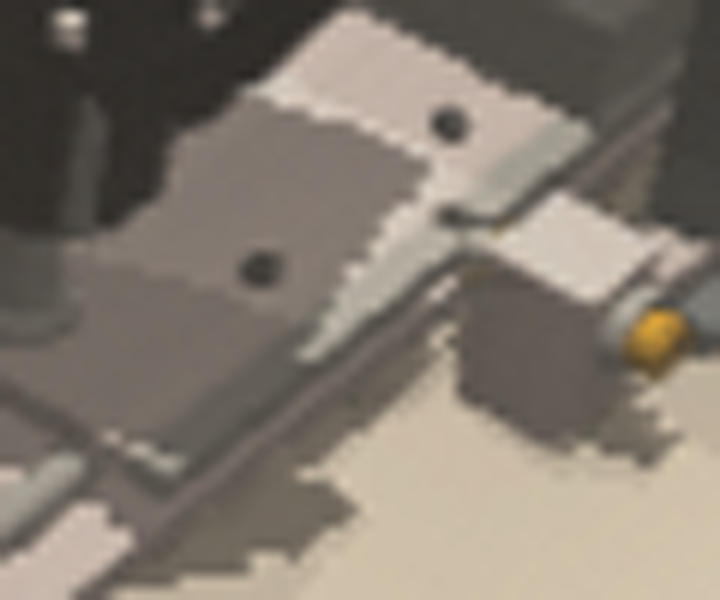

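Held with near-zero force and the shuttle unmoved. A small symmetric nudge will confirm it is seated.

jog_arm(
  targets="0 -1 0 0 0 0 -1",
)

```text
time: 26.42
eef_pos: [0.6176, 0.2234, 0.0651]
tcp_rot: [0.732, 0.682, 0.001, -0.0]
contact_force: [-0.1, 4.1, -0.0]
opening: 0.249
```

jog_arm(
  targets="0 -1 0 0 0 0 -1",
)

```text
time: 26.5
eef_pos: [0.6176, 0.2233, 0.0651]
tcp_rot: [0.732, 0.681, 0.002, -0.001]
contact_force: [-0.4, 3.9, -0.5]
opening: 0.249
```

jog_arm(
  targets="0 0 0 0 0 0 -1; 0 0 0 0 0 0 -1",
)

```text
time: 26.67
eef_pos: [0.6176, 0.2234, 0.0651]
tcp_rot: [0.732, 0.682, 0.002, -0.001]
contact_force: [0.0, 0.8, -1.0]
opening: 0.248
```

jog_arm(
  targets="0 1 0 0 0 0 -1",
)

```text
time: 26.75
eef_pos: [0.6176, 0.2237, 0.0651]
tcp_rot: [0.732, 0.682, 0.001, -0.0]
contact_force: [-0.6, -3.4, 1.0]
opening: 0.249
```

jog_arm(
  targets="0 1 0 0 0 0 -1",
)

```text
time: 26.83
eef_pos: [0.6175, 0.2238, 0.0651]
tcp_rot: [0.731, 0.682, 0.0, 0.001]
contact_force: [-1.7, -3.3, 1.1]
opening: 0.251
```

jog_arm(
  targets="0 0 0 0 0 0 -1; 0 0 0 0 0 0 -1",
)

```text
time: 27.0
eef_pos: [0.6175, 0.2236, 0.0651]
tcp_rot: [0.732, 0.682, 0.0, 0.0]
contact_force: [-0.9, 0.7, 0.9]
opening: 0.251
```

It springs back from both directions with a ±4 N restoring force and rests near zero, so it is seated. Final look:

Run:
```python
from look import *
tool()
a=crop("scene","s25",100,500,150,450,2)
```

```text
t 27.0 tcp [0.6175 0.2236 0.0651] tooly az -4.0 toolz [ 0.0011 -0.0002 -1.    ] F [-0.9  0.7  0.9] M [0.04 0.11 0.01] q [ 0.19  0.42  1.73 -0.    0.99  0.26] open 0.251
```

View pics/s25.png

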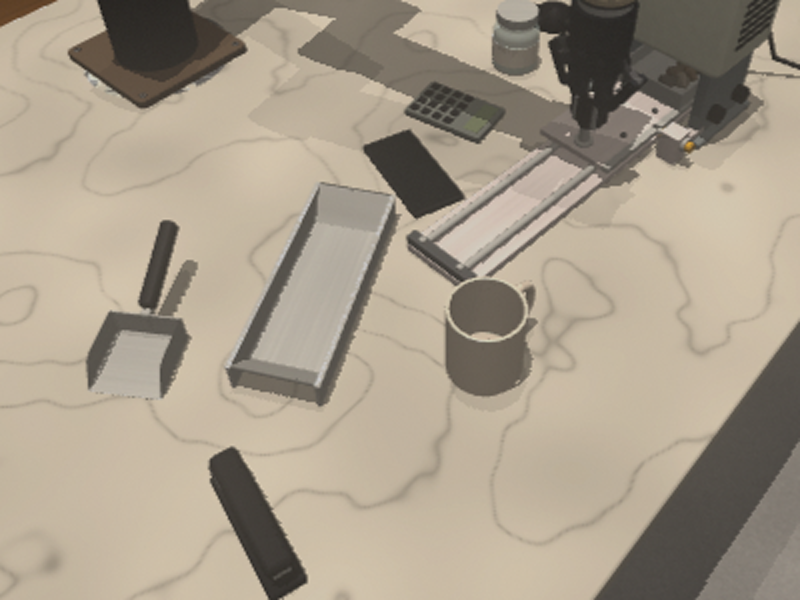

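The tray is empty, the scoop lies flat, nothing is on the desk and the bystanders haven't moved. The stones are still in the pan at about (438,189). I'm handing in.

```bash
python3 -c "
from plant import *
print(sign_off())"
```

```text
the job is handed in; nothing more can be done
None
```

The job is done and handed in at about 27 s.

- **Stones:** I scooped all six stones in one pass and tipped them into the pan. The pictures show none on the desk.
- **Scoop:** It lies flat on the desk, about 15 mm from where it started.
- **Shuttle:** I slid the shuttle by its knob into the notch, eased the grip so the ball could centre it, then re-gripped at 25 N. It now rests there with almost no force on the arm.

**Last checks:**
- **Seating:** Nudges of about 1 mm either way met 3–4 N and the shuttle sprang back. An earlier forward push met about 7 N with almost no movement. Both fit a seated ball and not plain drag, and the end stop was not reached.
- **Other things:** The last picture shows the phone, calculator, mug, jar, stapler and mouse with no visible change.
- **Disagreements:** The picture networks put the notch about 4 mm short of the detent, and one picture reading put it as much as 7 mm short. I trusted the force test instead. The two cameras also differed by a few millimetres on positions.

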